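# Sleeve the shaft ends, scan the job tag, close up the toolbox

### The job

Slide each bronze bearing sleeve that is on the cart down over the upright shaft end it fits (thin on thin, middle on middle, thick on thick) until it sits fully home on the shaft's foot; a shaft without a sleeve stays bare. When all are on, book the job: hold the scanner steady and level about 10 cm in front of the job tag, its window pointing squarely at the middle of the label, for two seconds. Then lay the scanner in the open green toolbox, shut the lid fully, and only then snap the toggle clasp down flat against the box; leave everything else where it is.

Things in the scene. Friction and masses are not known exactly. Their poses are not given: they have to be found in the camera images.
- sleeve_s: the thin bronze bearing sleeve, a plain tube standing on end on the cart: outer diameter 34 mm, bore 19 mm, 30 mm tall (may be absent). Origin at the middle of the tube (15 mm above its underside), z along the tube
- shaft_s: the thin steel shaft end, upright and fixed on a square steel foot 64 x 64 x 12 mm; shaft diameter 16 mm, its top 74 mm above the cart, the last 12 mm tapering to 8 mm. Origin on the cart top on the shaft's axis, z up; a sleeve that is home rests on the foot's top at z = 12 mm, so its origin is at z = 27 mm
- sleeve_m: the middle bronze bearing sleeve, a plain tube standing on end on the cart: outer diameter 42 mm, bore 25 mm, 30 mm tall (may be absent). Origin at the middle of the tube (15 mm above its underside), z along the tube
- shaft_m: the middle steel shaft end, upright and fixed on a square steel foot 64 x 64 x 12 mm; shaft diameter 22 mm, its top 74 mm above the cart, the last 12 mm tapering to 14 mm. Origin on the cart top on the shaft's axis, z up; a sleeve that is home rests on the foot's top at z = 12 mm, so its origin is at z = 27 mm
- sleeve_l: the thick bronze bearing sleeve, a plain tube standing on end on the cart: outer diameter 50 mm, bore 31 mm, 30 mm tall (may be absent). Origin at the middle of the tube (15 mm above its underside), z along the tube
- shaft_l: the thick steel shaft end, upright and fixed on a square steel foot 64 x 64 x 12 mm; shaft diameter 28 mm, its top 74 mm above the cart, the last 12 mm tapering to 20 mm. Origin on the cart top on the shaft's axis, z up; a sleeve that is home rests on the foot's top at z = 12 mm, so its origin is at z = 27 mm
- scanner: grey handheld code scanner, a loose bar 115 x 34 x 30 mm (x, y, z), about 0.18 kg, lying flat. Origin at the centre of its underside; x points along it to the black end with the amber scan window. Plain straight sides
- scanner_window (a point): centre of the scan window in the scanner's end face, 57.5 mm ahead of the scanner's origin and 15 mm above its underside; same axes as the scanner, so it looks along its +x
- tag_center (a point): centre of the bar-coded label (64 x 50 mm) of the job tag, a thin upright steel plate 80 mm wide and 110 mm tall fixed on a foot; the point is 75 mm above the cart. x points into the plate, away from its printed front (the front faces -x, roughly the robot), z up
- toolbox: green steel toolbox fixed on the cart, open inside: 160 (x) x 240 (y) x 75 mm (z) outside, walls and floor 4 mm. Origin at the centre of its underside; x points to the hinged far side, the front with the clasp faces -x (roughly the robot)
- lid (a joint): angle of the toolbox's lid (rad): 0 shut, about 1.6 upright as found. A plate 160 x 240 x 8 mm hinged on the box's far (+x) upper rim, with nothing to grasp on top; a stiff hinge keeps it at any angle, and about 2.5 N at its free edge moves it
- lid_hinge (a point): middle of the lid's hinge line, at x = 80 mm, z = 75.5 mm in the toolbox's frame; the hinge line runs along the toolbox's y. Seen shut, the lid reaches 160 mm from here towards the box's front and its top lies 8 mm above this point
- clasp (a joint): angle of the toggle clasp's lever (rad): 0 snapped down, hanging flat against the box's front; about 0.45 to 0.7 as found, its lower end swung out from the front; push that end in and slightly down. Light friction (about 1 N at its end) keeps it where it is left; it has no spring
- clasp_end (a point): lower end of the clasp's lever, a steel plate 30 mm wide, 40 mm long, 4 mm thick, hinged at the middle of the box's front 66 mm above the cart; snapped down, this end is 26 mm above the cart and the plate's outer face is 6 mm in front of the box's front
- throttle_grip: black throttle grip, lying, about 115 mm long, 38 mm thick; not part of the job. Origin at its underside
- plug_wrench: chrome tubular spark plug wrench with a cross bar, lying, 170 mm long, 22 mm thick; not part of the job. Origin at its underside
- kill_key: small yellow plastic kill-switch key, 10 mm thick; not part of the job. Origin at its underside
- impeller: worn blue rubber pump impeller, six vanes, 64 mm over the vanes, 20 mm tall; not part of the job. Origin at its underside
- grease_tin: grey tin, 68 mm diameter, 85 mm tall; not part of the job. Origin at its underside
- screwdriver: screwdriver, lying; not part of the job. Origin at its underside
- spark_plug: spark plug, lying, 60 mm long, 21 mm thick; not part of the job. Origin at its underside
There are look-alikes about, which are no part of the job. What is shaped like the sleeve_l but pink or turquoise is not meant.

How it is judged:
On the way, in this order (a step that is already met when the one before it is completed fails the run):
1. every sleeve present is home on its own shaft (horizontal distance between sleeve_s and shaft_s below 0.004 m and z of sleeve_s in the frame of shaft_s between 0.023 and 0.031 m and angle between the z axis of sleeve_s and the z axis of shaft_s, either way round below 0.1 rad and horizontal distance between sleeve_m and shaft_m below 0.004 m and z of sleeve_m in the frame of shaft_m between 0.023 and 0.031 m and angle between the z axis of sleeve_m and the z axis of shaft_m, either way round below 0.1 rad and horizontal distance between sleeve_l and shaft_l below 0.004 m and z of sleeve_l in the frame of shaft_l between 0.023 and 0.031 m and angle between the z axis of sleeve_l and the z axis of shaft_l, either way round below 0.1 rad), for 0.3 s.
2. the scanner is held steady, 5 to 16 cm in front of the job tag, pointing squarely at the label's middle, for a second (x of tag_center in the frame of scanner_window between 0.05 and 0.16 m and y of tag_center in the frame of scanner_window between -0.018 and 0.018 m and z of tag_center in the frame of scanner_window between -0.018 and 0.018 m and angle between the x axis of scanner and the x axis of tag_center, either way round below 0.3 rad and x of scanner_window in the frame of tag_center below 0 m and linear speed of scanner below 0.03 m/s), for 1 s.
3. the scanner lies in the toolbox and the lid is shut (x of scanner in the frame of toolbox between -0.076 and 0.076 m and y of scanner in the frame of toolbox between -0.116 and 0.116 m and z of scanner in the frame of toolbox between 0 and 0.05 m and value of joint lid below 0.06 rad), for 0.2 s.
4. the clasp is snapped down with the lid shut (value of joint lid below 0.06 rad and value of joint clasp below 0.2 rad), for 0.2 s.
At the end, for the whole second after the job is handed in: Every sleeve present sits upright on its own shaft within 4 mm of its axis and within 4 mm of resting on the foot, the scanner lies inside the toolbox, the lid is within 0.06 rad of shut and the clasp within 0.2 rad of flat, all at rest (all of step 1 and all of step 4 and linear speed of each of sleeve_s, sleeve_m, sleeve_l, scanner below 0.02 m/s and x of scanner in the frame of toolbox between -0.076 and 0.076 m and y of scanner in the frame of toolbox between -0.116 and 0.116 m and z of scanner in the frame of toolbox between 0 and 0.05 m); the robot touches nothing.
It fails at once if one of the other things on the cart is moved more than 5 cm (distance of any of throttle_grip, plug_wrench, kill_key, impeller, grease_tin, screwdriver, spark_plug from where it was at the start of the episode above 0.05 m).
Of sleeve_s, sleeve_m, sleeve_l only 2 to 3 are there at a start; the rules pass over those that are not, and their reading is None.
At some moment in a run one of sleeve_s, sleeve_m, sleeve_l, scanner may be knocked a few centimetres aside while the robot is not near it.
It also fails if it takes over 210 s, if anything falls off the work surface, if the arm or the gripper's body presses on something with over 40 N, if the wrist force passes 120 N, or if a joint passes its speed limit or range.

### The arm

A 6-joint arm with a two-finger parallel gripper is mounted at the origin on the work surface. World frame = base frame: x ahead of the robot, y to its left, z up, the work surface at z = 0. Lengths are in m, angles in rad, forces in N, time in s.
With the tool pointing down it reaches from about 0.4 to 0.825 m from the base axis. Payload 7 kg.
Tool frame: the origin (TCP) lies at the centre of the arm's flange, where the gripper is bolted on; the fingertips stand 178 mm ahead of it and the grasp point (between the pads) lies 159 mm ahead of it; z points along the fingers, y is the direction in which the jaws open and shut (so a half turn about z gives the same grasp; the last joint's range is limited). The gripper opens to 88 mm and grips with 3 to 60 N. Pads are 19 mm wide; open, the fingers measure 130 mm over their backs; the gripper's body (78 mm by 193 mm) begins 47 mm behind the grasp point.
Start: joints at [-1.059, 0.359, 0.012, 0, -1.224, -0.288], TCP at [0.15, -0.658, 0.405] pointing down, gripper open.
Joint ranges: [-3.07, 3.07], [-1.43, 2.12], [-1.02, 1.25], [-3.03, 1.67], [-3.05, -0], [-3.03, 3.03]. Speed limits (rad/s): [2.39, 2.39, 3.01, 3.14, 3.14, 3.14].

### API

Orientations are given as [roll, pitch, yaw] about the fixed x, y, z axes, in that order (R = Rz(yaw) Ry(pitch) Rx(roll)).
In Python, from station import arm gives the robot as it stands.
- The arm moves only by the shell command python3 -m handwheel 'ROWS' [OPENING] [FORCE]. ROWS is JSON, a list of rows, each a list of 4 numbers: the shift along the world's x, y, z in cm, then the turn about the world's z in rad. In form: [[dx, dy, dz, yaw], ...]. A call has 1 to 20 rows; each row shifts and turns the commanded pose from where the row before left it; what a row does not reach is not made up. A row lasts 1/10 s, in which the tool goes at most 50 mm and 8.59 degrees, less where a joint would pass 70% of its speed; a pose out of reach is approached as far as the arm can. A call is refused whole if a number of a shift passes 5 or a number of a turn 0.15, either way. A call with a gripper value outside its range is refused whole. OPENING is the closure, from 0 (fully open) to 1 (shut), set as the call begins (- or left out, the last holds). The fingers move at their own pace and stop on an object; FORCE is the grip in N (left out, the last holds). Time passes only in rows, so rows that do not move let the fingers close. It gives the time, the measured TCP pose, the force and the opening at its end, in the units of the state.
- arm.get_state(): the state, without advancing time (a new reading comes with each control period).
- arm.grab_frame(name): name is "scene" or "top" or "wrist"; returns a dict with "image" (384x512x3 uint8, red, green, blue), "depth" (384x512 float32, m along the optical axis (not along the pixel's ray), 0 where there is no reading), "vfov" (degrees; the focal length in pixels is half the picture's height over the tangent of half this angle, whatever the lens; pixels are square), "cx", "cy" (the principal point, pixels), "k1" (the pictures are not rectified: a ray, as slopes to the right and down, at radius r is drawn at 1 + k1 r^2 times it, then the intrinsics apply), "rvec" (rotation vector, rad) and "tvec" (3), from world to camera coordinates, as OpenCV has them. Camera axes: x right, y down, z forward; pixel columns grow to the right and rows downward; lengths in m; the calibration is good to about 2 mm. A picture is of the moment at which its call begins.
- arm.job_done(): hands the job in, once; it reports no verdict.
The state is a dict: "t": time; "q": joint angles; "qd": joint speeds; "joint_efforts": joint torques, N m; "eef_pos": TCP position; "ee_rot": TCP orientation; "force": force on the tool from outside, world axes, zero at the start; "moment": the same for the moment, N m; "width": finger opening in m.
Only numpy, scipy, OpenCV 4.12 (cv2) and the standard library are available. Lean on these libraries where they do the work, as an engineer would, in place of code of your own. Each camera call takes 0.05 s, during which the arm holds its last target.

## Working session

There is one attempt and no reset: what is moved stays moved. The work goes in short steps, Python scripts to look and compute and a shell command to move; the robot and the scene stay as the last step left them, time stands still between calls to the robot, and variables do not carry over. Pictures are saved under pics/ and viewed, and the job is handed in when it is done.

```bash
ls; mkdir -p pics; cat > h.py <<'E'
import numpy as np, cv2
from station import arm
def grab(n,save=None):
    f=arm.grab_frame(n)
    if save: cv2.imwrite('pics/'+save+'.png',cv2.cvtColor(f['image'],cv2.COLOR_RGB2BGR))
    return f
def cam(f):
    h,w=f['image'].shape[:2]; F=h/2/np.tan(np.radians(f['vfov'])/2)
    R=cv2.Rodrigues(np.array(f['rvec'],float))[0]; t=np.array(f['tvec'],float).ravel()
    return F,R,t
def slopes(f,u,v):
    F,R,t=cam(f); xd=(np.asarray(u,float)-f['cx'])/F; yd=(np.asarray(v,float)-f['cy'])/F
    x,y=xd.copy(),yd.copy()
    for _ in range(20):
        s=1+f['k1']*(x*x+y*y); x,y=xd/s,yd/s
    return x,y
def onplane(f,u,v,z):
    F,R,t=cam(f); x,y=slopes(f,u,v); d=np.stack([x,y,np.ones_like(x)],-1)@R; c=-R.T@t
    k=(z-c[2])/d[...,2]; return c+k[...,None]*d
def cloud(f):
    h,w=f['image'].shape[:2]; v,u=np.mgrid[:h,:w]; F,R,t=cam(f); x,y=slopes(f,u,v); D=f['depth']
    P=np.stack([x*D,y*D,D],-1); P=(P-t)@R; P[D<=0]=np.nan; return P
def proj(f,p):
    F,R,t=cam(f); q=np.asarray(p)@R.T+t; x,y=q[...,0]/q[...,2],q[...,1]/q[...,2]; s=1+f['k1']*(x*x+y*y)
    return np.stack([f['cx']+F*x*s,f['cy']+F*y*s],-1)
E
python3 - <<'E'
from h import *
for n in ['scene','top','wrist']:
    f=grab(n,n+'0'); F,R,t=cam(f); print(n,F,f['k1'],-R.T@t,R[2])
print(arm.get_state())
E
```

```text
pics
scene 405.3190297286198 -0.1280698476782211 [ 1.01180141 -0.4937582   0.87528014] [-0.45980639  0.42759249 -0.77829477]
top 493.5247780553723 -0.126040779039685 [ 0.40280866 -0.02528515  1.33471729] [ 0.10822124 -0.01303651 -0.99404135]
wrist 324.0664853120025 -0.06939999610250816 [ 0.07227897 -0.67616657  0.38404523] [ 0.28518614  0.0669207  -0.95613309]
{'t': 0.15, 'q': array([-1.05890971e+00,  3.59247886e-01,  1.12726459e-02, -2.68298391e-04,
       -1.22411239e+00, -2.88107553e-01]), 'qd': array([-1.32408465e-03, -2.98200439e-03,  2.23475090e-03,  3.01802625e-03,
        5.35833862e-05,  4.42090624e-04]), 'joint_efforts': array([-7.73731572e-04, -5.83277142e+01,  2.93289649e+01,  7.00119451e+00,
        8.73386016e-03, -1.06365942e-04]), 'eef_pos': array([ 0.14976507, -0.65802969,  0.40392023]), 'ee_rot': array([ 3.14028290e+00, -1.25088224e-04, -2.91790484e+00]), 'force': array([ 0.09568647, -0.23223405, -0.26296798]), 'moment': array([-0.0010109 , -0.01633007, -0.03884444]), 'width': 0.08773689407412419}
```

View pics/scene0.png

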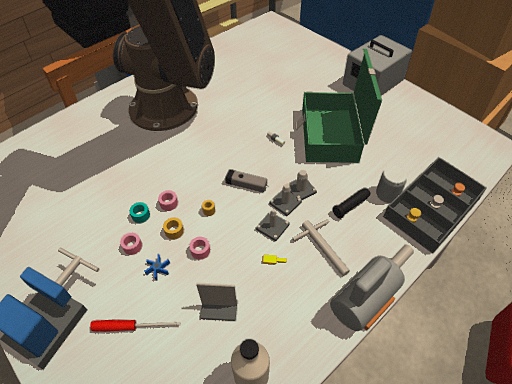

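View pics/top0.png

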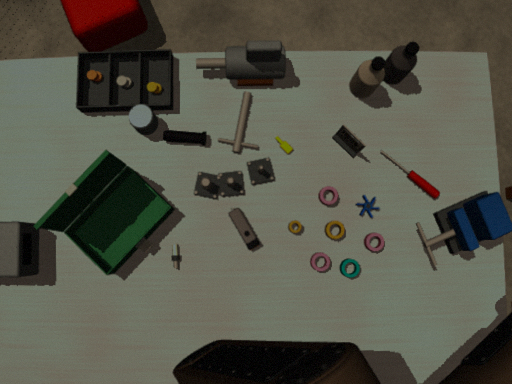

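View pics/wrist0.png

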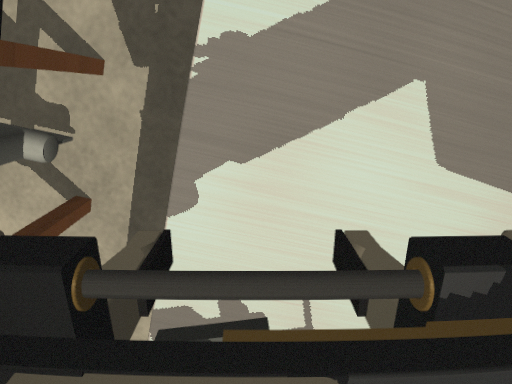

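```bash
python3 - <<'E'
from h import *
f=grab('top','top1'); g=grab('scene','scene1')
im=cv2.cvtColor(f['image'],cv2.COLOR_RGB2BGR); im2=cv2.cvtColor(g['image'],cv2.COLOR_RGB2BGR)
a=cv2.resize(im[130:290,180:400],None,fx=3.4,fy=3.4,interpolation=cv2.INTER_CUBIC); cv2.imwrite('pics/c1.png',a)
b=cv2.resize(im2[120:290,100:330],None,fx=3.4,fy=3.4,interpolation=cv2.INTER_CUBIC); cv2.imwrite('pics/c2.png',b)
P=cloud(f); print('table z',np.nanmedian(P[240:330,230:300,2]))
hsv=cv2.cvtColor(im,cv2.COLOR_BGR2HSV)
m=((hsv[...,0]>12)&(hsv[...,0]<26)&(hsv[...,1]>120)&(hsv[...,2]>60)).astype(np.uint8)
n,l,s,c=cv2.connectedComponentsWithStats(m)
for i in range(1,n):
    if s[i,4]>15:
        z=P[l==i][:,2]; print(s[i],c[i],hsv[l==i].mean(0),np.nanpercentile(z,[10,50,90]),onplane(f,*c[i],.03))
E
```

```text
table z -0.0005097008202184239
[ 87  70  15  10 103] [93.04854369 74.22330097] [ 14.7961165  191.46601942 102.59223301] [0.0153706  0.02798941 0.03137815] [0.88039105 0.38694901 0.03      ]
[147  82  15  10 108] [153.24074074  86.28703704] [ 23.56481481 215.00925926 100.38888889] [0.01323287 0.026939   0.03083071] [0.83987442 0.21734406 0.03      ]
[289 221  13  12  97] [294.91752577 226.63917526] [ 20.4742268  200.75257732  99.        ] [-0.00045443  0.02821931  0.03206138] [ 0.44808188 -0.1591416   0.03      ]
[326 221  19  19 179] [334.75418994 229.59776536] [ 20.77094972 212.08938547 102.01117318] [0.00555724 0.02903257 0.03333815] [ 0.4377864  -0.26503811  0.03      ]
```

View pics/c1.png

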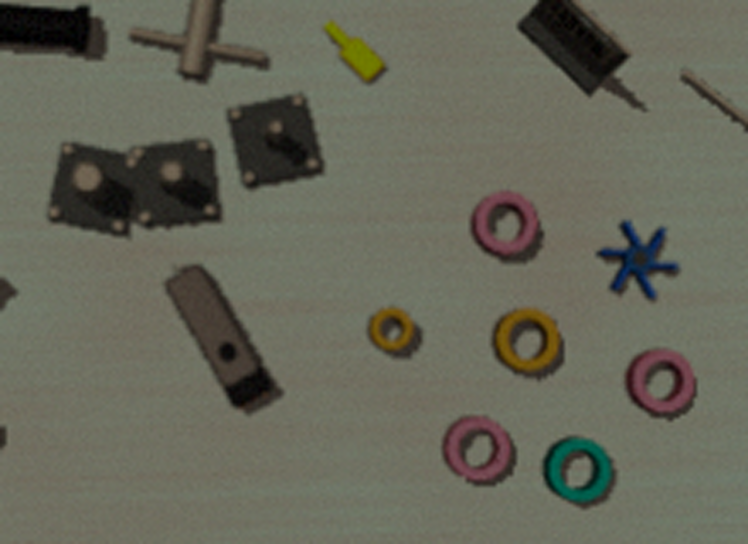

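View pics/c2.png

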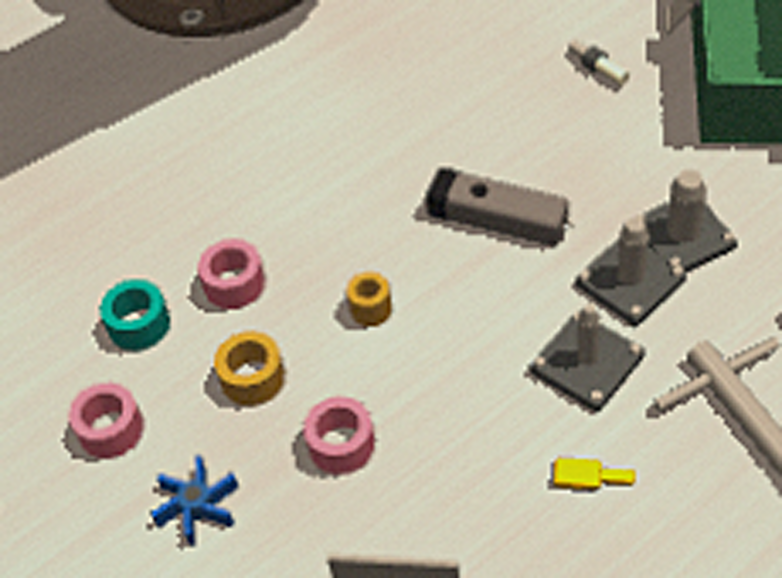

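```bash
cat > m1.py <<'E'
from h import *
f=grab('top'); g=grab('scene')
for nm,F in (('top',f),('scene',g)):
    P=cloud(F); X,Y,Z=P[...,0],P[...,1],P[...,2]
    def pts(lo,hi,box):
        k=(Z>lo)&(Z<hi)&(X>box[0])&(X<box[1])&(Y>box[2])&(Y<box[3]); return k
    # shaft tops
    k=pts(.066,.08,(.45,.75,-.2,.2)).astype(np.uint8)
    n,l,s,c=cv2.connectedComponentsWithStats(k)
    for i in range(1,n):
        if s[i,4]>=3: print(nm,'shafttop?',s[i],c[i],onplane(F,*c[i],.074),np.nanmedian(Z[l==i]))
    # scanner
    im=cv2.cvtColor(F['image'],cv2.COLOR_RGB2HSV)
    k=pts(.024,.038,(.35,.6,-.13,.1)).astype(np.uint8)
    n,l,s,c=cv2.connectedComponentsWithStats(k)
    for i in range(1,n):
        if s[i,4]>100:
            q=P[l==i][:,:2].astype(np.float32); r=cv2.minAreaRect(q); print(nm,'flat30',s[i],r,cv2.boxPoints(r).tolist(),np.nanmedian(Z[l==i]))
    for i in range(1,n):
        if s[i,4]<=100 and s[i,4]>20: print(nm,'small',s[i],P[l==i].mean(0))
    # toolbox: green
    k=((im[...,0]>50)&(im[...,0]<85)&(im[...,1]>80)).astype(np.uint8)
    n,l,s,c=cv2.connectedComponentsWithStats(k)
    for i in range(1,n):
        if s[i,4]>300: 
            print(nm,'green',s[i],c[i])
            kk=(l==i)&(Z>.068)&(Z<.082); q=P[kk][:,:2].astype(np.float32); r=cv2.minAreaRect(q); print(' rim',kk.sum(),r,cv2.boxPoints(r).tolist(),np.nanmax(Z[l==i]))
    # tag
    k=pts(.035,.125,(.5,.75,-.45,-.2)).astype(np.uint8)
    n,l,s,c=cv2.connectedComponentsWithStats(k)
    for i in range(1,n):
        if s[i,4]>20:
            q=P[l==i]; r=cv2.minAreaRect(q[:,:2].astype(np.float32)); print(nm,'tag',s[i],r,q.mean(0),q.max(0),q.min(0))
E
python3 m1.py
```

```text
top shafttop? [259 166   5   4  16] [261.    167.625] [ 0.60068223 -0.07144759  0.074     ] 0.07298663334598783
top shafttop? [227 177   8   8  40] [230.625 180.85 ] [0.56776314 0.00759662 0.074     ] 0.07110326040298101
top shafttop? [201 178  10  10  72] [205.84722222 182.58333333] [0.5645411  0.07147659 0.074     ] 0.07259095066736493
top shafttop? [157 194  14  29  68] [162.72058824 208.48529412] [0.49982067 0.18311321 0.074     ] 0.07308000299924468
top flat30 [229 208  31  42 537] ((0.4459477961063385, -0.024319574236869812), (0.11470123380422592, 0.03385930508375168), 28.697343826293945) [[0.38751232624053955, -0.03700819984078407], [0.40377098321914673, -0.0667085126042366], [0.5043832659721375, -0.011630948632955551], [0.4881246089935303, 0.01806936413049698]] 0.029459700189986136
top green [  33  150  141  125 7821] [108.77905639 213.08732899]
 rim 485 ((0.4741211533546448, 0.30373573303222656), (0.1637958437204361, 0.23863670229911804), 45.583194732666016) [[0.3315778076648712, 0.32874637842178345], [0.502028226852417, 0.1617310345172882], [0.6166645288467407, 0.2787250876
[... 1599 characters left out ...]
329895], [0.4466260075569153, 0.4429774582386017]] 0.24007071567075972
scene green [ 303   93   61   70 3473] [331.23956234 127.7875036 ]
 rim 322 ((0.47193896770477295, 0.30128416419029236), (0.1594500094652176, 0.24519333243370056), 45.990638732910156) [[0.3283731937408447, 0.32912105321884155], [0.5047227144241333, 0.15876662731170654], [0.6155047416687012, 0.27344727516174316], [0.4391552209854126, 0.4438017010688782]] 0.07828406905776718
scene tag [196 282  40  20 600] ((0.6741775274276733, -0.3098742365837097), (0.07926183938980103, 0.006961409002542496), 44.36257553100586) [ 0.67472692 -0.31078325  0.07688785] [ 0.70389248 -0.28000934  0.11276002] [ 0.64522056 -0.33835574  0.03522997]
```

```bash
cat > rings.py <<'E'
from h import *
for nm in ('top','scene'):
    F=grab(nm); P=cloud(F); Z=P[...,2]; hsv=cv2.cvtColor(F['image'],cv2.COLOR_RGB2HSV)
    sat=(hsv[...,1]>70)&(P[...,0]<.58)&(P[...,1]<-.08)&(P[...,1]>-.45)
    k=(sat&(Z>.012)).astype(np.uint8)
    n,l,s,c=cv2.connectedComponentsWithStats(k)
    for i in range(1,n):
        if s[i,4]>30:
            q=P[(l==i)&(Z>.025)&(Z<.036)][:,:2].astype(np.float32)
            if len(q)<10: continue
            ctr,r=cv2.minEnclosingCircle(q); print(nm,c[i].round(),'hue',np.median(hsv[l==i][:,0]),np.round(ctr,4),round(r,4),(q.min(0)+q.max(0))/2)
E
python3 rings.py
```

```text
top [328. 196.] hue 174.0 [ 0.53  -0.251] 0.0251 [ 0.5290267  -0.25080386]
top [294. 226.] hue 21.0 [ 0.4484 -0.1576] 0.0168 [ 0.44850004 -0.15689498]
top [334. 230.] hue 21.0 [ 0.4395 -0.2652] 0.0257 [ 0.43817466 -0.26517612]
top [374. 242.] hue 175.0 [ 0.403  -0.3706] 0.0252 [ 0.40345275 -0.370767  ]
top [320. 261.] hue 174.0 [ 0.3559 -0.2232] 0.025 [ 0.35594535 -0.22315386]
top [349. 268.] hue 84.0 [ 0.3355 -0.302 ] 0.0256 [ 0.3353349  -0.30238408]
scene [6. 3.] hue 13.0 [-1.2738 -0.1245] 0.0409 [-1.2765852  -0.12451768]
scene [140. 116.] hue 14.0 [ 0.0085 -0.0932] 0.0175 [ 0.00716633 -0.09378155]
scene [167. 199.] hue 176.0 [ 0.3545 -0.2243] 0.0254 [ 0.3553396  -0.22504981]
scene [208. 206.] hue 19.0 [ 0.4484 -0.1598] 0.0176 [ 0.44870692 -0.16059606]
scene [139. 211.] hue 85.0 [ 0.3356 -0.3041] 0.0261 [ 0.33585942 -0.30381188]
scene [173. 227.] hue 20.0 [ 0.4373 -0.2667] 0.0266 [ 0.43828484 -0.26615757]
scene [131. 242.] hue 176.0 [ 0.4043 -0.3724] 0.0258 [ 0.40398586 -0.37241235]
scene [199. 247.] hue 175.0 [ 0.5302 -0.253 ] 0.025 [ 0.53078175 -0.2524292 ]
```

```bash
python3 -m handwheel '[[2.4,3.3,-0.6,-0.1],[2.4,3.3,-0.6,-0.12],[2.4,3.3,-0.6,0],[2.4,3.3,-0.6,0],[2.4,3.3,-0.6,0],[2.4,3.3,-0.6,0],[2.4,3.3,-0.6,0],[2.4,3.3,-0.6,0],[2.4,3.3,-0.6,0],[2.4,3.3,-0.6,0],[2.4,3.3,-0.6,0],[2.4,2.9,-0.6,0],[0,0,0,0],[0,0,0,0]]' 0
python3 - <<'E'
from h import *
f=grab('wrist','w1'); s=arm.get_state(); print(s['t'],s['q'].round(3),s['eef_pos'],s['ee_rot'])
E
```

```text
t: 1.85
eef_pos: [0.4382, -0.2654, 0.3326]
ee_rot: [-3.142, -0.0, -3.136]
force: [0.1, 0.3, 0.8]
width: 0.0877
1.9 [-0.162  0.153 -0.444  0.    -0.974 -1.404] [ 0.43777281 -0.26604434  0.33275283] [-3.14155344e+00 -1.16920669e-04 -3.13686855e+00]
```

View pics/w1.png

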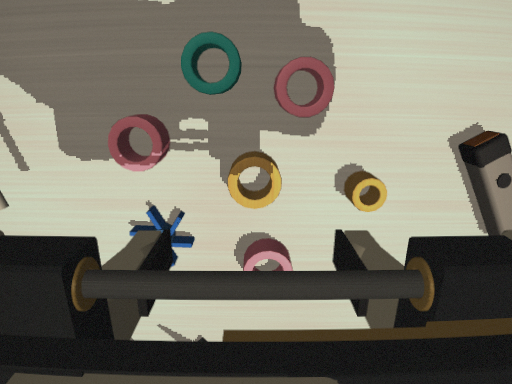

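```bash
cat > wr.py <<'E'
from h import *
import sys
zt=float(sys.argv[1]) if len(sys.argv)>1 else .03
F=grab('wrist'); P=cloud(F); Z=P[...,2]; hsv=cv2.cvtColor(F['image'],cv2.COLOR_RGB2HSV)
k=((hsv[...,1]>110)&(hsv[...,0]>14)&(hsv[...,0]<27)).astype(np.uint8); k[260:]=0
n,l,s,c=cv2.connectedComponentsWithStats(k)
for i in range(1,n):
    if s[i,4]>150:
        m=(l==i)&(Z>zt-.004)&(Z<zt+.005)
        q=P[m][:,:2].astype(np.float32)
        if len(q)<10: continue
        ctr,r=cv2.minEnclosingCircle(q); print(c[i].round(),m.sum(),np.round(ctr,4),round(r,4),(q.min(0)+q.max(0))/2,'z',np.nanmedian(Z[m]))
        # inner hole by contour
        cs,h=cv2.findContours((l==i).astype(np.uint8),cv2.RETR_CCOMP,cv2.CHAIN_APPROX_NONE)
        o=max(cs,key=len)
st=arm.get_state(); print(st['t'],st['eef_pos'].round(4),st['ee_rot'].round(3),st['width'])
E
python3 wr.py
```

```text
[255. 181.] 1389 [ 0.4374 -0.2644] 0.025 [ 0.4376133 -0.2645644] z 0.029809714767282832
[366. 191.] 697 [ 0.4486 -0.1581] 0.0171 [ 0.44811314 -0.15798923] z 0.02973486146378454
1.95 [ 0.4375 -0.2665  0.3328] [-3.142  0.    -3.138] 0.0877905571162124
```

```bash
python3 -m handwheel '[[0,0.1,-3,0],[0,0,-3,0],[0,0,-3,0],[0,0,-3,0],[0,0,-2,0],[0,0,-1,0],[0,0,0,0],[0,0,0,0]]' 0
python3 -m handwheel '[[0,0,0,0],[0,0,0,0],[0,0,0,0],[0,0,0,0],[0,0,0,0],[0,0,0,0]]' 1 20
```

```text
t: 2.75
eef_pos: [0.438, -0.2657, 0.1834]
ee_rot: [-3.141, 0.001, -3.138]
force: [0.2, -0.1, 0.0]
width: 0.0879
t: 3.35
eef_pos: [0.4378, -0.265, 0.1828]
ee_rot: [3.142, 0.0, -3.138]
force: [0.4, 1.8, 2.4]
width: 0.0502
```

```bash
python3 -m handwheel '[[0,0,2,0],[0,0,3,0],[0,0,3,0],[0,0,3,0],[1.2,3.3,0,0.15],[1.2,3.3,0,0.15],[1.2,3.3,0,0.15],[1.2,3.3,0,0.15],[1.2,3.3,0,0.15],[1.2,3.3,0,0.15],[1.2,3.3,0,0.15],[1.2,3.3,0,0.15],[1.2,3.3,0,0.15],[1.2,3.3,0,0.15],[0.8,0.5,0,0.07],[0,0,0,0],[0,0,0,0]]'
python3 - <<'E'
from h import *
f=grab('wrist','w2');g=grab('scene','s2');grab('top','t2')
b=cv2.cvtColor(g['image'],cv2.COLOR_RGB2BGR)[110:280,200:400]; cv2.imwrite('pics/s2c.png',cv2.resize(b,None,fx=3,fy=3,interpolation=cv2.INTER_CUBIC))
E
python3 wr.py .132
```

```text
t: 5.05
eef_pos: [0.5652, 0.0697, 0.2918]
ee_rot: [3.14, -0.001, -1.57]
force: [-0.6, -0.1, -3.2]
width: 0.0504
[252. 231.] 610 [0.5644 0.0644] 0.0248 [0.5644325  0.05487236] z 0.13278248818507138
5.25 [0.5654 0.0691 0.2926] [ 3.141 -0.    -1.57 ] 0.05003979270727824
```

View pics/w2.png

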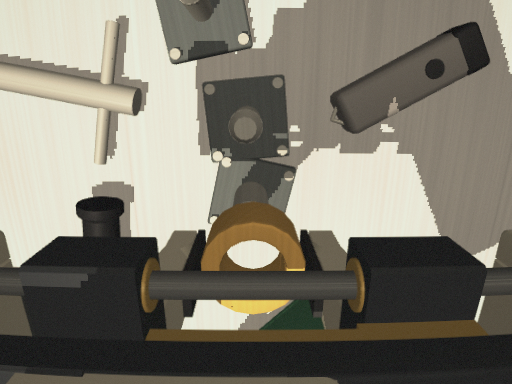

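View pics/s2c.png

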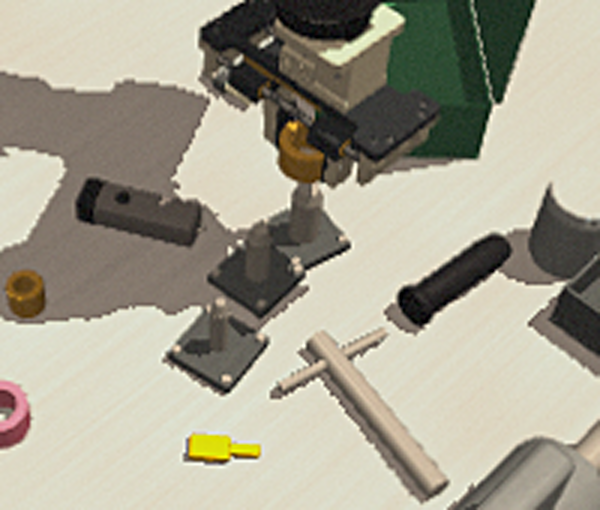

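View pics/t2.png

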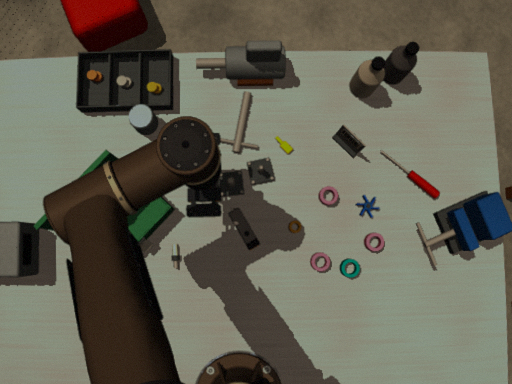

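```bash
python3 -m handwheel '[[0,3,0,0],[0,3,0,0],[0,0,0,0],[0,0,0,0],[0,0,0,0]]'
cat > sh.py <<'E'
from h import *
import sys
F=grab('wrist',sys.argv[1]); P=cloud(F); Z=P[...,2]; H=F['image'].shape[0]
v=np.mgrid[:384,:512][0]
for lo,hi in((.0715,.078),(.066,.078),(.02,.06)):
    k=((Z>lo)&(Z<hi)&(P[...,0]>.5)&(P[...,0]<.66)&(P[...,1]>-.15)&(P[...,1]<.13)).astype(np.uint8)
    n,l,s,c=cv2.connectedComponentsWithStats(k)
    for i in range(1,n):
        if s[i,4]>25:
            q=P[l==i][:,:2].astype(np.float32); ctr,r=cv2.minEnclosingCircle(q)
            print(lo,c[i].round(),s[i,4],'plane',onplane(F,*c[i],.074).round(4),np.round(ctr,4),round(r,4),np.nanmedian(Z[l==i]))
st=arm.get_state(); print(st['eef_pos'].round(4),F['tvec'])
E
python3 sh.py w3
```

```text
t: 5.75
eef_pos: [0.5655, 0.1291, 0.2927]
ee_rot: [3.141, -0.0, -1.569]
force: [-0.8, -0.2, -2.4]
width: 0.0502
0.0715 [246.  23.] 632 plane [0.5696 0.0112 0.074 ] [0.5696 0.0111] 0.0082 0.07397202718781598
0.0715 [251. 135.] 919 plane [0.5663 0.0744 0.074 ] [0.5663 0.0747] 0.0111 0.07400473770961549
0.066 [246.  25.] 892 plane [0.5695 0.0122 0.074 ] [0.5697 0.0113] 0.0102 0.07343675800950705
0.066 [251. 134.] 1196 plane [0.5663 0.0738 0.074 ] [0.5664 0.0748] 0.0127 0.07370491814880564
0.02 [344.  14.] 112 plane [0.5141 0.0057 0.074 ] [ 0.5005 -0.0048] 0.0061 0.026890790299650094
0.02 [124.  16.] 119 plane [0.6385 0.0068 0.074 ] [ 0.6588 -0.0044] 0.0073 0.02143733200150323
0.02 [248.  47.] 203 plane [0.5682 0.0239 0.074 ] [0.5691 0.0155] 0.0102 0.04271548814770567
0.02 [252. 112.] 84 plane [0.5662 0.0607 0.074 ] [0.5664 0.0664] 0.011 0.04186417638600505
[0.5656 0.129  0.2927] [ 0.56572533 -0.12589219  0.24748558]
```

View pics/w3.png

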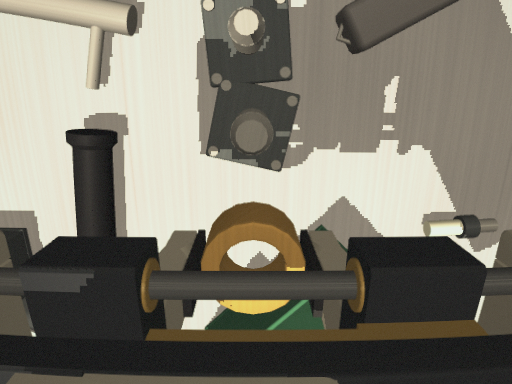

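```bash
python3 -m handwheel '[[0,-2.8,0,0],[0,-2.8,0,0],[0,0,-1.2,0],[0,0,-1.2,0],[0,0,-0.8,0],[0,0,-0.5,0],[0,0,0,0],[0,0,0,0]]'
python3 -m handwheel '[[0,0,-0.2,0],[0,0,-0.2,0],[0,0,0,0]]'
python3 -m handwheel '[[0,0,-0.2,0],[0,0,-0.2,0],[0,0,0,0]]'
```

```text
t: 6.6
eef_pos: [0.5659, 0.0743, 0.2556]
ee_rot: [3.142, -0.0, -1.567]
force: [-0.4, -0.4, -2.6]
width: 0.05
t: 6.9
eef_pos: [0.5657, 0.0739, 0.2515]
ee_rot: [3.141, -0.0, -1.568]
force: [0.5, -0.3, -3.4]
width: 0.0505
t: 7.2
eef_pos: [0.5657, 0.0738, 0.2473]
ee_rot: [3.141, -0.0, -1.568]
force: [-0.5, 0.3, -3.2]
width: 0.0504
```

```bash
python3 -m handwheel '[[0,0,-0.2,0],[0,0,-0.2,0],[0,0,0,0]]'
python3 -m handwheel '[[0,0,-0.2,0],[0,0,-0.2,0],[0,0,0,0]]'
python3 - <<'E'
from h import *
f=grab('wrist','w4')
g=grab('scene')
b=cv2.cvtColor(g['image'],cv2.COLOR_RGB2BGR)[110:250,230:370]; cv2.imwrite('pics/s4c.png',cv2.resize(b,None,fx=4,fy=4,interpolation=cv2.INTER_CUBIC))
E
```

```text
t: 7.5
eef_pos: [0.5657, 0.0738, 0.2433]
ee_rot: [3.141, -0.0, -1.568]
force: [0.8, 0.7, -3.3]
width: 0.0507
t: 7.8
eef_pos: [0.5657, 0.0738, 0.2393]
ee_rot: [3.141, -0.0, -1.568]
force: [-0.3, 0.3, -3.5]
width: 0.0506
```

View pics/w4.png

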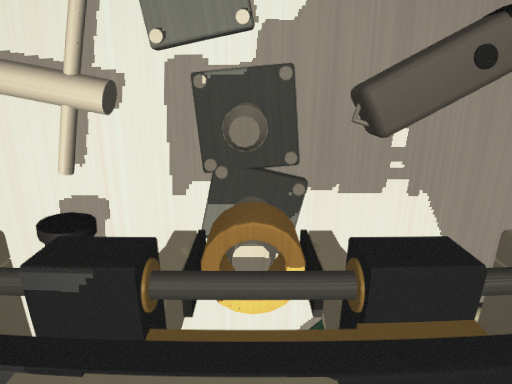

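View pics/s4c.png

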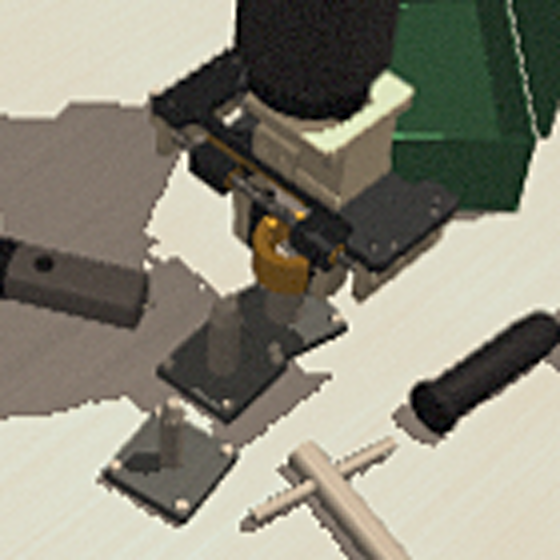

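```bash
python3 -m handwheel '[[0,0,-0.5,0],[0,0,-0.5,0],[0,0,-0.5,0],[0,0,-0.5,0],[0,0,-0.5,0],[0,0,0,0]]'
python3 -m handwheel '[[0,0,-0.4,0],[0,0,-0.4,0],[0,0,-0.4,0],[0,0,-0.3,0],[0,0,-0.2,0],[0,0,0,0],[0,0,0,0]]'
```

```text
t: 8.5
eef_pos: [0.5657, 0.0738, 0.2138]
ee_rot: [3.141, -0.0, -1.568]
force: [-0.5, -0.4, -2.5]
width: 0.0508
t: 9.2
eef_pos: [0.5658, 0.0739, 0.1977]
ee_rot: [-3.142, -0.0, -1.568]
force: [0.1, 0.7, -3.7]
width: 0.0505
```

```bash
python3 -m handwheel '[[0,0,-0.2,0],[0,0,-0.1,0],[0,0,0,0]]'
python3 -m handwheel '[[0,0,0,0],[0,0,0,0],[0,0,0,0],[0,0,0,0]]' 0.3
python3 -m handwheel '[[0,0,2,0],[0,0,3,0],[0,0,4,0],[0,0,2.5,0],[-1,-4,0,0],[-1,-4,0,0],[-1,-4,0,0],[-1,-4,0,0],[-1,-4,0,0],[0,0,0,0],[0,0,0,0]]' 0
python3 - <<'E'
from h import *
f=grab('wrist','w5')
g=grab('scene')
b=cv2.cvtColor(g['image'],cv2.COLOR_RGB2BGR)[110:250,170:370]; cv2.imwrite('pics/s5c.png',cv2.resize(b,None,fx=4,fy=4,interpolation=cv2.INTER_CUBIC))
E
python3 wr.py .03
```

```text
t: 9.5
eef_pos: [0.5658, 0.0739, 0.1949]
ee_rot: [-3.141, 0.0, -1.568]
force: [-0.8, 0.4, -1.0]
width: 0.0505
t: 9.9
eef_pos: [0.5659, 0.0739, 0.1948]
ee_rot: [-3.141, 0.0, -1.568]
force: [0.1, -0.6, 0.7]
width: 0.0611
t: 11.0
eef_pos: [0.5155, -0.127, 0.3098]
ee_rot: [-3.141, 0.0, -1.57]
force: [-0.3, 0.8, -0.4]
width: 0.0879
[332. 152.] 893 [ 0.4493 -0.1576] 0.0168 [ 0.44923395 -0.15745035] z 0.029948578341149584
11.15 [ 0.5161 -0.1254  0.3097] [-3.141  0.    -1.567] 0.08758039860911865
```

View pics/w5.png

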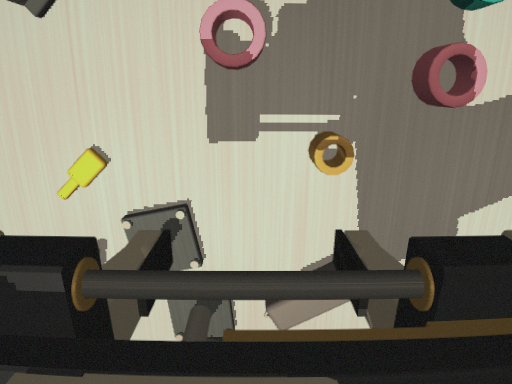

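View pics/s5c.png

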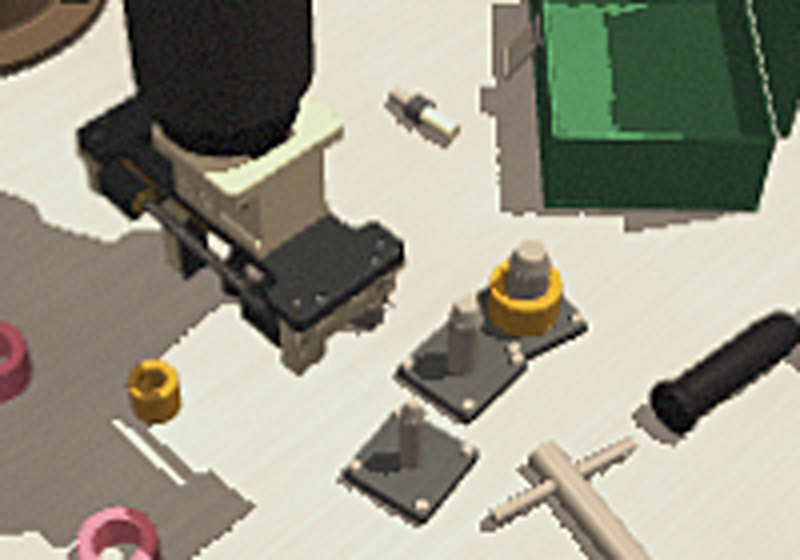

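```bash
python3 -m handwheel '[[-3.4,-1.6,0,0],[-3.3,-1.6,0,0],[0,0,-3,0],[0,0,-3,0],[0,0,0,0],[0,0,0,0]]'
python3 wr.py .03
```

```text
t: 11.75
eef_pos: [0.4494, -0.1575, 0.2499]
ee_rot: [3.14, -0.0, -1.566]
force: [-0.2, -0.4, -0.4]
width: 0.0879
[253. 212.] 1327 [ 0.449 -0.158] 0.017 [ 0.4491089  -0.15802845] z 0.02991210643233995
11.8 [ 0.4498 -0.1576  0.2506] [-3.141 -0.    -1.566] 0.08737525317674444
```

```bash
python3 -m handwheel '[[-0.05,-0.03,-3,0],[0,0,-2,0],[0,0,-1.2,0],[0,0,-0.6,0],[0,0,0,0],[0,0,0,0]]'
python3 -m handwheel '[[0,0,0,0],[0,0,0,0],[0,0,0,0],[0,0,0,0],[0,0,0,0],[0,0,0,0],[0,0,0,0]]' 1 20
```

```text
t: 12.4
eef_pos: [0.449, -0.1583, 0.1826]
ee_rot: [-3.14, -0.0, -1.567]
force: [-0.4, 0.7, -0.6]
width: 0.0876
t: 13.1
eef_pos: [0.4483, -0.1584, 0.1816]
ee_rot: [3.142, 0.0, -1.568]
force: [1.7, 0.4, -0.9]
width: 0.0373
```

```bash
python3 -m handwheel '[[0,0,0,0],[0,0,0,0],[0,0,0,0]]'
```

```text
t: 13.4
eef_pos: [0.4483, -0.1584, 0.1816]
ee_rot: [-3.142, 0.0, -1.568]
force: [-0.1, 0.2, -0.8]
width: 0.0323
```

```bash
python3 -m handwheel '[[0,0,2,0],[0,0,3,0],[0,0,3,0],[0,0,3,0],[1.9,0.8,0,-0.15],[1.9,0.8,0,-0.15],[1.9,0.8,0,-0.15],[1.9,0.8,0,-0.15],[1.9,0.8,0,-0.15],[1.9,0.8,0,-0.15],[1.9,0.8,0,-0.15],[1.9,0.8,0,-0.15],[1.9,0.8,0,-0.15],[1.9,0.8,0,-0.15],[2.4,0.8,0,-0.07],[0,0,0,0],[0,0,0,0]]'
python3 sh.py w6; python3 wr.py .132
```

```text
t: 15.1
eef_pos: [0.6621, -0.0703, 0.2906]
ee_rot: [3.142, -0.002, -3.137]
force: [-0.4, -0.1, -1.7]
width: 0.0319
0.0715 [494.  71.] 975 plane [0.5665 0.0735 0.074 ] [0.5674 0.0745] 0.012 0.07416621731933502
0.0715 [391.  72.] 552 plane [0.5696 0.0097 0.074 ] [0.5699 0.01  ] 0.0082 0.07404940358348479
0.0715 [255. 126.] 184 plane [ 0.6021 -0.0693  0.074 ] [ 0.6023 -0.0691] 0.0049 0.07379867069844698
0.066 [489.  71.] 1375 plane [0.5667 0.0705 0.074 ] [0.5665 0.0738] 0.0128 0.07361371340676606
0.066 [388.  72.] 796 plane [0.5699 0.0078 0.074 ] [0.5694 0.0097] 0.0097 0.07364422533149434
0.066 [255. 125.] 339 plane [ 0.6015 -0.0694  0.074 ] [ 0.602  -0.0691] 0.0069 0.07221992435516421
0.02 [446.  72.] 3520 plane [0.5685 0.0432 0.074 ] [0.5656 0.0732] 0.0254 0.04177282411718708
0.02 [360.  76.] 576 plane [ 0.5726 -0.0083  0.074 ] [0.5696 0.0085] 0.011 0.042661425830063826
0.02 [255. 112.] 53 plane [ 0.5939 -0.0698  0.074 ] [ 0.5985 -0.0694] 0.0069 0.041690402080526254
0.02 [333. 190.] 85 plane [ 0.6417 -0.0191  0.074 ] [ 0.6578 -0.0049] 0.007 0.021324411207245587
[ 0.6617 -0.0705  0.2908] [ 0.07396567 -0.63588033  0.08973887]
[252. 241.] 490 [ 0.6569 -0.0712] 0.0159 [ 0.6519824  -0.07124165] z 0.13274293535410395
15.2 [ 0.6615 -0.0707  0.2912] [ 3.142e+00 -1.000e-03 -3.137e+00] 0.032531509526620005
```

View pics/w6.png

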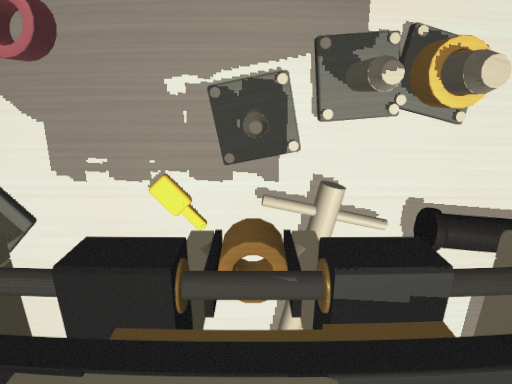

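```bash
python3 -m handwheel '[[-3,0.17,0,0],[-2.95,0,0,0],[0,0,-1.5,0],[0,0,-1.2,0],[0,0,-0.6,0],[0,0,-0.3,0],[0,0,0,0],[0,0,0,0]]'
python3 -m handwheel '[[0,0,-0.2,0],[0,0,-0.2,0],[0,0,0,0]]'
python3 -m handwheel '[[0,0,-0.2,0],[0,0,-0.2,0],[0,0,0,0]]'
python3 -m handwheel '[[0,0,-0.2,0],[0,0,-0.2,0],[0,0,0,0]]'
```

```text
t: 16.0
eef_pos: [0.6032, -0.0687, 0.2557]
ee_rot: [-3.141, -0.0, -3.138]
force: [-0.6, 0.8, -1.7]
width: 0.0322
t: 16.3
eef_pos: [0.6027, -0.0688, 0.2514]
ee_rot: [3.142, -0.0, -3.138]
force: [-0.2, 0.1, -1.1]
width: 0.0324
t: 16.6
eef_pos: [0.6027, -0.0688, 0.2473]
ee_rot: [3.142, -0.0, -3.138]
force: [0.0, -0.2, -0.7]
width: 0.0326
t: 16.9
eef_pos: [0.6027, -0.0688, 0.2433]
ee_rot: [-3.142, -0.001, -3.138]
force: [-0.1, -1.0, -0.6]
width: 0.0323
```

No contact forces, good; continue.

```bash
python3 -m handwheel '[[0,0,-0.3,0],[0,0,-0.3,0],[0,0,-0.3,0],[0,0,0,0]]'
python3 -m handwheel '[[0,0,-0.5,0],[0,0,-0.5,0],[0,0,-0.5,0],[0,0,-0.5,0],[0,0,-0.4,0],[0,0,0,0]]'
python3 -m handwheel '[[0,0,-0.4,0],[0,0,-0.4,0],[0,0,-0.4,0],[0,0,-0.2,0],[0,0,0,0]]'
python3 -m handwheel '[[0,0,-0.1,0],[0,0,0,0]]'
```

```text
t: 17.3
eef_pos: [0.6027, -0.0688, 0.2341]
ee_rot: [-3.142, -0.001, -3.138]
force: [-1.0, -0.5, -1.5]
width: 0.0325
t: 17.9
eef_pos: [0.6028, -0.0687, 0.2099]
ee_rot: [-3.142, -0.001, -3.138]
force: [-0.5, -0.6, -1.9]
width: 0.0323
t: 18.4
eef_pos: [0.6027, -0.0687, 0.1962]
ee_rot: [-3.142, -0.0, -3.138]
force: [-1.9, 0.1, -1.2]
width: 0.0321
t: 18.6
eef_pos: [0.6027, -0.0688, 0.1956]
ee_rot: [3.142, -0.0, -3.138]
force: [-2.5, -0.4, -2.3]
width: 0.0324
```

```bash
python3 -m handwheel '[[0,0,-0.1,0],[0,0,0,0],[0,0,0,0],[0,0,0,0],[0,0,0,0]]' 0.4
python3 -m handwheel '[[0,0,2,0],[0,0,3,0],[0,0,4,0],[0,0,2.5,0],[0,0,0,0]]'
python3 -m handwheel '[[-4,0,0,0.1],[-4,0.6,0,0.12],[-4,0.6,0,0.12],[-0.5,0.7,0,0.13],[0,0.7,0,0],[0,0,0,0],[0,0,0,0]]' 0
python3 - <<'E'
from h import *
f=grab('wrist','w7')
g=grab('scene')
b=cv2.cvtColor(g['image'],cv2.COLOR_RGB2BGR)[110:250,170:370]; cv2.imwrite('pics/s7c.png',cv2.resize(b,None,fx=4,fy=4,interpolation=cv2.INTER_CUBIC))
E
```

```text
t: 19.1
eef_pos: [0.6029, -0.0687, 0.1948]
ee_rot: [3.142, 0.0, -3.138]
force: [-1.2, 0.5, -0.4]
width: 0.0523
t: 19.6
eef_pos: [0.604, -0.0687, 0.3142]
ee_rot: [3.141, 0.008, -3.137]
force: [0.2, 0.6, -0.3]
width: 0.0525
t: 20.3
eef_pos: [0.4786, -0.0425, 0.3095]
ee_rot: [-3.141, -0.0, -2.67]
force: [-0.4, -0.9, -0.1]
width: 0.0873
```

View pics/w7.png

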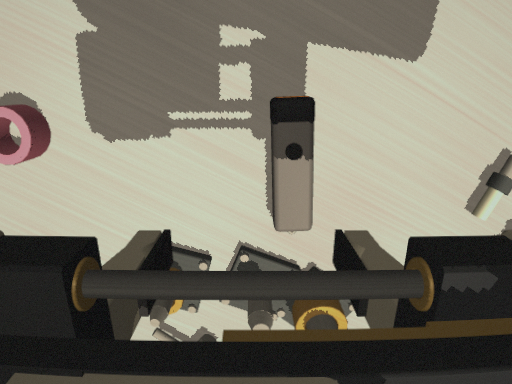

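View pics/s7c.png

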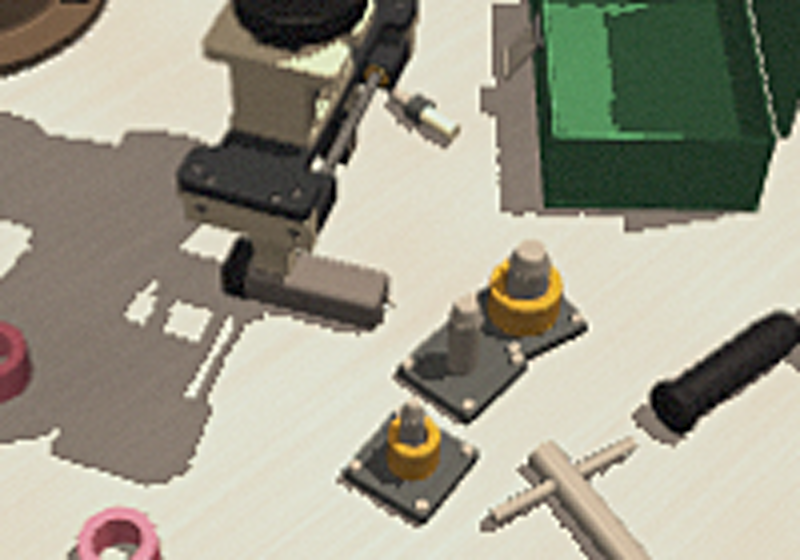

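```bash
cat > scn.py <<'E'
from h import *
import sys
for nm in ('wrist','top'):
    F=grab(nm); P=cloud(F); X,Y,Z=P[...,0],P[...,1],P[...,2]
    k=((Z>.025)&(Z<.036)&(X>.36)&(X<.53)&(Y>-.12)&(Y<.05)).astype(np.uint8)
    n,l,s,c=cv2.connectedComponentsWithStats(k); i=1+np.argmax(s[1:,4])
    q=P[l==i][:,:2].astype(np.float32); r=cv2.minAreaRect(q); b=cv2.boxPoints(r); print(nm,s[i],r, b.tolist())
st=arm.get_state(); print(st['eef_pos'].round(4),st['ee_rot'].round(3))
for nm in ('top','scene'):
    F=grab(nm); P=cloud(F); X,Y,Z=P[...,0],P[...,1],P[...,2]
    k=(Z>.05)&(Z<.125)&(X>.6)&(X<.75)&(Y>-.38)&(Y<-.24)
    q=P[k][:,:2].astype(np.float32); v=cv2.fitLine(q,cv2.DIST_HUBER,0,.01,.01).ravel(); print(nm,k.sum(),v,np.degrees(np.arctan2(v[1],v[0])),cv2.minAreaRect(q),P[k].min(0),P[k].max(0))
E
python3 scn.py
```

```text
wrist [ 272   97   44  135 5411] ((0.4458720088005066, -0.021779939532279968), (0.11372032761573792, 0.034542493522167206), 28.626428604125977) [[0.3876877427101135, -0.033861417323350906], [0.40423691272735596, -0.06418150663375854], [0.5040562748908997, -0.00969846174120903], [0.4875071048736572, 0.02062162756919861]]
top [242 231  18  19 211] ((0.41668224334716797, -0.04046446830034256), (0.04733863100409508, 0.03350697085261345), 29.70803451538086) [[0.3878212869167328, -0.03764307498931885], [0.4044266641139984, -0.06674595922231674], [0.44554319977760315, -0.04328586161136627], [0.4289378225803375, -0.014182977378368378]]
[ 0.4782 -0.0429  0.3093] [ 3.141e+00 -1.000e-03 -2.669e+00]
top 271 [ 0.71686095  0.6972162   0.67342913 -0.3084616 ] 44.204082 ((0.6741922497749329, -0.30918771028518677), (0.08014845848083496, 0.007956884801387787), 42.27610397338867) [ 0.64481548 -0.33759501  0.05052423] [ 0.70475293 -0.2805155   0.11697827]
scene 502 [ 0.7157797   0.6983261   0.66901535 -0.3163252 ] 44.29286 ((0.6741790771484375, -0.3096142113208771), (0.0789242833852768, 0.00639502564445138), 43.72053146362305) [ 0.64602363 -0.33860408  0.05006959] [ 0.70456601 -0.28052081  0.11386469]
```

```bash
python3 -m handwheel '[[-1.6,1,0,0.03],[-1.6,1.05,0,0],[0,0,-3,0],[0,0,-3,0],[0,0,-3,0],[0,0,-2,0],[0,0,-1.2,0],[0,0,-0.6,0],[0,0,0,0],[0,0,0,0]]' 0
python3 -m handwheel '[[0,0,0,0],[0,0,0,0],[0,0,0,0],[0,0,0,0],[0,0,0,0],[0,0,0,0],[0,0,0,0],[0,0,0,0],[0,0,0,0]]' 1 30
```

```text
t: 21.6
eef_pos: [0.4461, -0.0222, 0.1821]
ee_rot: [-3.141, 0.0, -2.638]
force: [0.2, -0.4, 0.3]
width: 0.0878
t: 22.5
eef_pos: [0.4458, -0.0222, 0.1816]
ee_rot: [3.142, -0.0, -2.638]
force: [-1.1, -0.1, -0.1]
width: 0.0341
```

```bash
python3 -m handwheel '[[0,0,2,0],[0,0,3,0],[0,0,3,0],[0,0,3,0],[0.9,-1.4,0,0.15],[0.9,-1.4,0,0.15],[0.9,-1.4,0,0.15],[0.9,-1.4,0,0.15],[0.9,-1.4,0,0.15],[0.9,-1.4,0,0.15],[0.9,-1.4,0,0.15],[0.9,-1.4,0,0.15],[0.9,-1.4,0,0.15],[0.9,-1.4,0,0.15],[0.9,-1.4,0,0.15],[0.9,-1.4,0,0.15],[0.9,-0.4,0,0.04],[0,0,-2,0],[0,0,-2,0],[0,0,0,0]]'
python3 - <<'E'
from h import *
f=grab('wrist','w8')
g=grab('scene')
b=cv2.cvtColor(g['image'],cv2.COLOR_RGB2BGR)[160:340,120:340]; cv2.imwrite('pics/s8c.png',cv2.resize(b,None,fx=3,fy=3,interpolation=cv2.INTER_CUBIC))
P=cloud(f);X,Y,Z=P[...,0],P[...,1],P[...,2]
k=(Z>.04)&(Z<.125)&(X>.6)&(X<.75)&(Y>-.38)&(Y<-.24)
q=P[k]; v=cv2.fitLine(q[:,:2].astype(np.float32),cv2.DIST_HUBER,0,.01,.01).ravel(); print(k.sum(),np.degrees(np.arctan2(v[1],v[0])),cv2.minAreaRect(q[:,:2].astype(np.float32)),q.min(0),q.max(0))
st=arm.get_state(); print(st['eef_pos'].round(4),st['ee_rot'].round(3),st['t'])
E
```

```text
t: 24.5
eef_pos: [0.5612, -0.1942, 0.2484]
ee_rot: [3.138, 0.005, -0.799]
force: [0.6, -0.6, -2.5]
width: 0.0336Traceback (most recent call last):
  File "<stdin>", line 7, in <module>
cv2.error: OpenCV(4.12.0) /io/opencv/modules/imgproc/src/linefit.cpp:50: error: (-215:Assertion failed) count > 0 in function 'fitLine2D_wods'
```

View pics/w8.png

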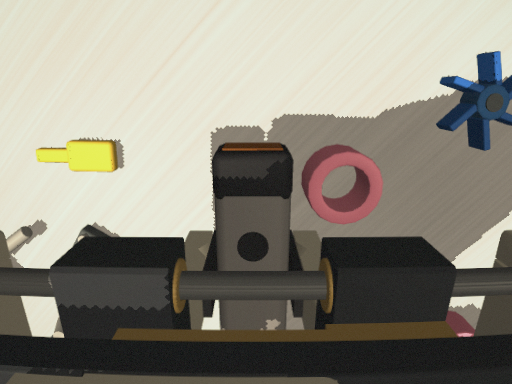

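View pics/s8c.png

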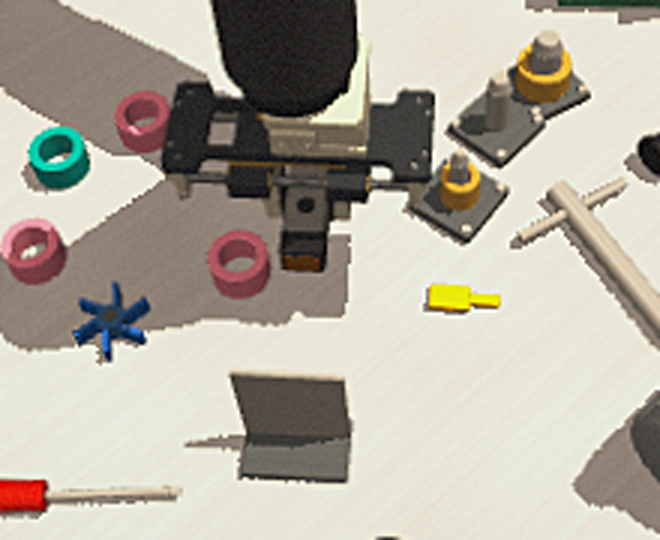

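```bash
python3 -m handwheel '[[0.1,0,-0.4,0],[0,0,-0.3,0],[0,0,0,0],[0,0,0,0],[0,0,0,0]]'
python3 - <<'E'
from h import *
for nm in('wrist','scene','top'):
    f=grab(nm,'w9' if nm=='wrist' else None); P=cloud(f);X,Y,Z=P[...,0],P[...,1],P[...,2]
    k=((Z>.082)&(Z<.098)&(X>.54)&(X<.66)&(Y>-.29)&(Y<-.18)).astype(np.uint8)
    n,l,s,c=cv2.connectedComponentsWithStats(k)
    if n<2: continue
    i=1+np.argmax(s[1:,4])
    q=P[l==i]; r=cv2.minAreaRect(q[:,:2].astype(np.float32)); print(nm,s[i,4],r,np.nanmedian(q[:,2]))
    d=np.array([.697,-.717]); L=(q[:,:2]-[.6742,-.3092])@d; T=(q[:,:2]-[.6742,-.3092])@[.717,.697]; print('dist',L.max(),'lat',T.min(),T.max())
E
```

```text
t: 25.1
eef_pos: [0.5638, -0.1942, 0.245]
ee_rot: [-3.141, -0.0, -0.798]
force: [-0.1, -0.7, -2.4]
width: 0.0336
wrist 10497 ((0.5831968188285828, -0.21457742154598236), (0.06516079604625702, 0.05834711343050003), 44.6253662109375) 0.09337894046502339
dist -0.10203938533365857 lat -0.03200066668307421 0.03315750662332622
scene 415 ((0.5761852860450745, -0.21860718727111816), (0.06265099346637726, 0.06468938291072845), 21.80181884765625) 0.09262280380222865
dist -0.10025489142875331 lat -0.03493318010848524 0.032630190240768665
top 3 ((0.5421376824378967, -0.18236207962036133), (0.002837623469531536, 0.003088246798142791), 7.412064075469971) 0.09150758418732517
dist -0.18260289630786183 lat -0.008343427129890217 -0.0047460744257700315
```

```bash
python3 -m handwheel '[[0,0,-0.3,0],[0,0,0,0],[0,0,0,0],[0,0,0,0],[0,0,0,0],[0,0,0,0],[0,0,0,0],[0,0,0,0],[0,0,0,0],[0,0,0,0],[0,0,0,0],[0,0,0,0],[0,0,0,0],[0,0,0,0],[0,0,0,0],[0,0,0,0],[0,0,0,0],[0,0,0,0],[0,0,0,0],[0,0,0,0]]'
python3 -m handwheel '[[0,0,0,0],[0,0,0,0],[0,0,0,0],[0,0,0,0],[0,0,0,0],[0,0,0,0],[0,0,0,0],[0,0,0,0]]'
python3 - <<'E'
from h import *
for nm in('top','scene'):
    F=grab(nm); P=cloud(F); X,Y,Z=P[...,0],P[...,1],P[...,2]; hsv=cv2.cvtColor(F['image'],cv2.COLOR_RGB2HSV)
    br=(hsv[...,1]>110)&(hsv[...,0]>14)&(hsv[...,0]<26)
    for n,(x,y) in dict(s=(.602,-.0692),l=(.5665,.0745)).items():
        m=br&(abs(X-x)<.04)&(abs(Y-y)<.04)&(Z>.036)&(Z<.055); q=P[m]; print(nm,n,m.sum(),(q.min(0)+q.max(0))/2 if len(q) else None, np.nanpercentile(q[:,2],[50,95]) if len(q) else None)
E
```

```text
t: 27.25
eef_pos: [0.5638, -0.1943, 0.2416]
ee_rot: [3.142, 0.0, -0.798]
force: [-0.1, 0.3, -2.1]
width: 0.0339
t: 28.05
eef_pos: [0.5638, -0.1942, 0.2417]
ee_rot: [-3.142, -0.0, -0.798]
force: [-0.7, -0.4, -2.2]
width: 0.0341
top s 0 None None
top l 35 [0.55442326 0.08679873 0.04193229] [0.04188558 0.04574105]
scene s 74 [ 0.60292243 -0.07200617  0.04040284] [0.04099223 0.04332329]
scene l 103 [0.56551316 0.07105459 0.041121  ] [0.04089203 0.0435077 ]
```

```bash
python3 -m handwheel '[[0,0,2.5,0],[0,0,3,0],[0,0,3,0],[-0.7,3.5,0,0.12],[-0.7,3.5,0,0.12],[-0.7,3.5,0,0.12],[-0.7,3.5,0,0.12],[-0.7,3.5,0,0.12],[-0.7,3.5,0,0.12],[-0.7,3.5,0,0.12],[-0.7,3.5,0,0.12],[-0.7,3.5,0,0.12],[-0.7,3.5,0,0.12],[-0.7,3.5,0,0.12],[-0.7,3.5,0,0.12],[-0.7,3.5,0,0.12],[-0.6,3.6,0,0.04],[0,0,0,0],[0,0,0,0]]'
python3 - <<'E'
from h import *
f=grab('wrist','w10'); grab('scene','s10')
P=cloud(f);X,Y,Z=P[...,0],P[...,1],P[...,2]
st=arm.get_state(); print(st['eef_pos'].round(4),st['ee_rot'].round(3),st['q'].round(2))
E
```

```text
t: 30.05
eef_pos: [0.4664, 0.2975, 0.3264]
ee_rot: [-3.142, 0.001, 0.804]
force: [-0.3, -0.6, -2.7]
width: 0.0337
[0.4667 0.2962 0.3265] [3.142e+00 1.000e-03 8.020e-01] [ 0.92  0.22 -0.37 -0.   -0.98  1.45]
```

View pics/w10.png

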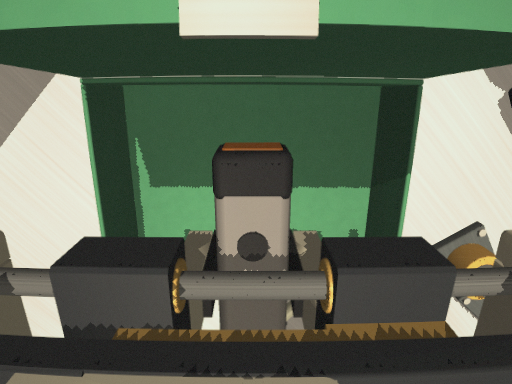

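View pics/s10.png

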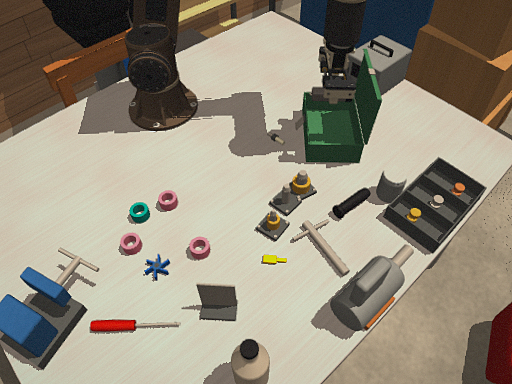

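```bash
python3 -m handwheel '[[0,0,3,0],[0,0,2,0],[0,0,0,-0.15],[0,0,0,-0.15],[0,0,0,-0.15],[0,0,0,-0.15],[0,0,0,-0.15],[0,0,0,-0.15],[0,0,0,-0.15],[0,0,0,-0.15],[0,0,0,-0.15],[0,0,0,-0.15],[0,0,0,-0.15],[0,0,0,-0.15],[0,0,0,-0.15],[0,0,0,-0.15],[0,0,0,-0.15],[0,0,0,-0.15],[0,0,0,-0.15],[0,0,0,-0.15]]'
python3 -m handwheel '[[0,0,0,-0.15],[0,0,0,-0.15],[0,0,0,-0.15],[0,0,-3,0],[0,0,-3,0],[0,0,0,0],[0,0,0,0]]'
python3 - <<'E'
from h import *
f=grab('wrist','w11')
P=cloud(f);X,Y,Z=P[...,0],P[...,1],P[...,2]
E
```

```text
t: 32.15
eef_pos: [0.467, 0.2954, 0.3767]
ee_rot: [3.142, -0.0, -1.906]
force: [-0.5, 0.5, -1.7]
width: 0.0338
t: 32.85
eef_pos: [0.4672, 0.2961, 0.3171]
ee_rot: [-3.141, -0.001, -2.349]
force: [0.1, -0.1, -1.8]
width: 0.0338
```

View pics/w11.png

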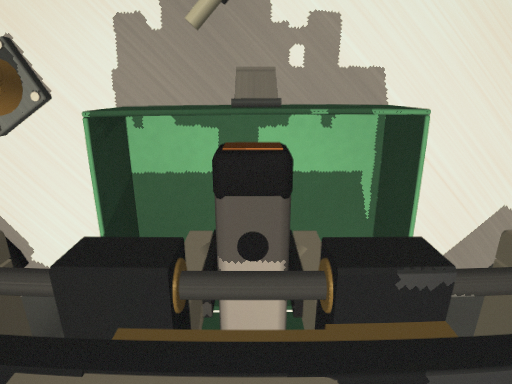

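```bash
python3 -m handwheel '[[0,0,-3,0],[0,0,-3,0],[0,0,-3,0],[0,0,0,0]]'
python3 -m handwheel '[[0,0,-1,0],[0,0,-1,0],[0,0,-1,0],[0,0,-0.5,0],[0,0,0,0],[0,0,0,0]]'
```

```text
t: 33.3
eef_pos: [0.4663, 0.296, 0.2249]
ee_rot: [-3.141, -0.004, -2.349]
force: [-0.8, -0.5, -1.8]
width: 0.0339
t: 33.9
eef_pos: [0.4669, 0.2969, 0.1918]
ee_rot: [-3.141, 0.0, -2.348]
force: [0.5, 1.1, -2.1]
width: 0.0338
```

```bash
python3 -m handwheel '[[0,0,-0.2,0],[0,0,-0.1,0],[0,0,0,0],[0,0,0,0]]'
python3 -m handwheel '[[0,0,0,0],[0,0,0,0],[0,0,0,0],[0,0,0,0],[0,0,0,0]]' 0.4
python3 -m handwheel '[[0,0,2,0],[0,0,3,0],[0,0,4,0],[0,0,4,0],[0,0,3,0],[0,0,0,0]]'
python3 - <<'E'
from h import *
f=grab('wrist','w12')
P=cloud(f);X,Y,Z=P[...,0],P[...,1],P[...,2]
E
```

```text
t: 34.3
eef_pos: [0.4668, 0.2968, 0.1887]
ee_rot: [3.142, 0.0, -2.348]
force: [-0.1, -0.2, -2.4]
width: 0.034
t: 34.8
eef_pos: [0.4668, 0.2968, 0.1887]
ee_rot: [3.142, 0.0, -2.348]
force: [-0.8, -0.8, 0.1]
width: 0.0524
t: 35.4
eef_pos: [0.4677, 0.2975, 0.3536]
ee_rot: [-3.141, 0.008, -2.347]
force: [-0.1, 0.7, 0.4]
width: 0.0524
```

View pics/w12.png

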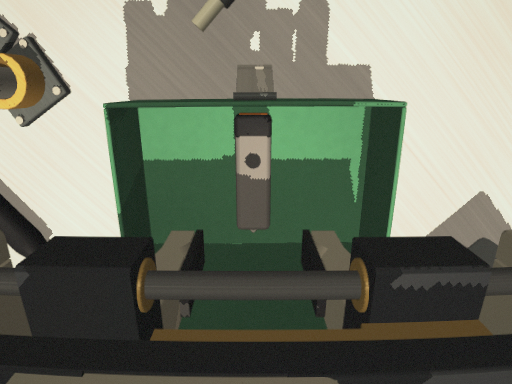

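```bash
python3 -m handwheel '[[0,0,3,0],[0,0,3,0],[0,0,3.5,0],[0,0,0,0],[2.1,2.14,0,0],[2.1,2.14,0,0],[2.1,2.14,0,0],[2.1,2.14,0,0],[2.1,2.14,0,0],[0,0,0,0],[0,0,0,0]]' 1 30
python3 - <<'E'
from h import *
f=grab('scene','s13')
st=arm.get_state(); print(st['q'].round(2))
E
```

```text
t: 36.55
eef_pos: [0.572, 0.4041, 0.4409]
ee_rot: [3.141, -0.004, -2.348]
force: [0.4, -0.2, -0.5]
width: 0.0007
[ 0.89  0.38  0.13 -0.   -1.32 -1.67]
```

View pics/s13.png

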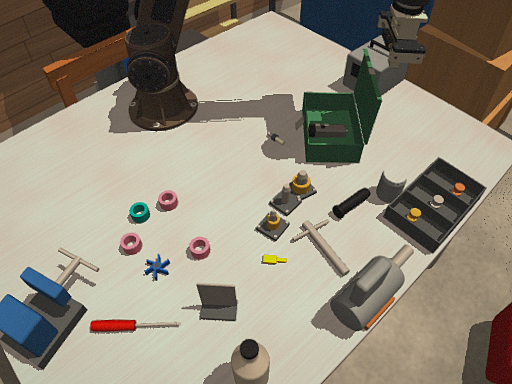

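```bash
python3 -m handwheel '[[0,0,-1.6,0],[0,0,-1.6,0],[0,0,-1.6,0],[0,0,0,0],[-0.7,-0.72,0,0],[-0.7,-0.72,0,0],[-0.7,-0.72,0,0],[-0.7,-0.72,0,0],[0,0,0,0]]'
python3 -m handwheel '[[-0.7,-0.72,0,0],[-0.7,-0.72,0,0],[-0.6,-0.61,0,0],[0,0,0,0]]'
```

```text
t: 37.5
eef_pos: [0.5429, 0.374, 0.3971]
ee_rot: [3.141, 0.002, -2.348]
force: [0.0, -0.6, -0.1]
width: 0.0006
t: 37.9
eef_pos: [0.5228, 0.3535, 0.3956]
ee_rot: [3.141, -0.001, -2.348]
force: [0.3, -0.1, -0.6]
width: 0.0003
```

```bash
python3 - <<'E'
from h import *
f=grab('scene')
b=cv2.cvtColor(f['image'],cv2.COLOR_RGB2BGR)[0:180,270:450]; cv2.imwrite('pics/s14.png',cv2.resize(b,None,fx=3.3,fy=3.3,interpolation=cv2.INTER_CUBIC))
E
```

```text
(no output)
```

View pics/s14.png

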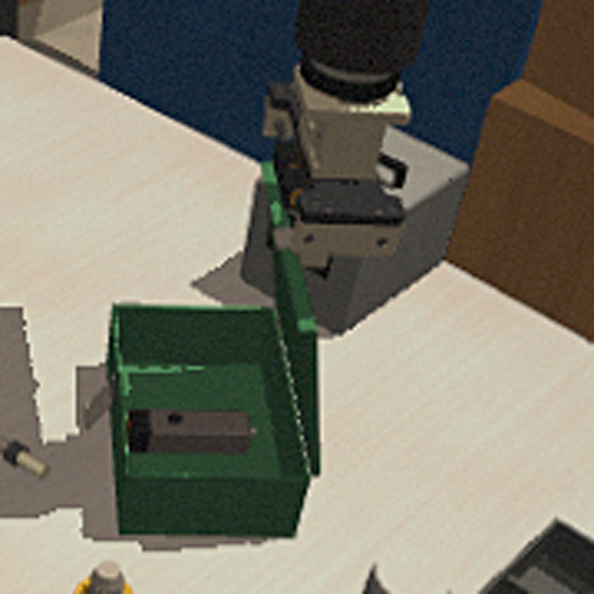

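```bash
python3 -m handwheel '[[-0.88,-0.9,-0.3,0],[-0.88,-0.9,-0.5,0],[-0.93,-0.95,-0.5,0],[-0.93,-0.95,-0.6,0],[0,0,0,0]]'
python3 -m handwheel '[[-0.84,-0.86,-0.75,0],[-0.84,-0.86,-0.85,0],[0,0,0,0]]'
python3 - <<'E'
from h import *
f=grab('scene')
b=cv2.cvtColor(f['image'],cv2.COLOR_RGB2BGR)[0:180,270:450]; cv2.imwrite('pics/s15.png',cv2.resize(b,None,fx=3.3,fy=3.3,interpolation=cv2.INTER_CUBIC))
E
```

```text
t: 38.45
eef_pos: [0.4868, 0.3165, 0.3761]
ee_rot: [3.141, -0.002, -2.348]
force: [-0.3, 0.1, -0.0]
width: 0.0004
t: 38.75
eef_pos: [0.4703, 0.2998, 0.36]
ee_rot: [3.141, -0.002, -2.348]
force: [0.4, 0.7, -0.1]
width: 0.0001
```

View pics/s15.png

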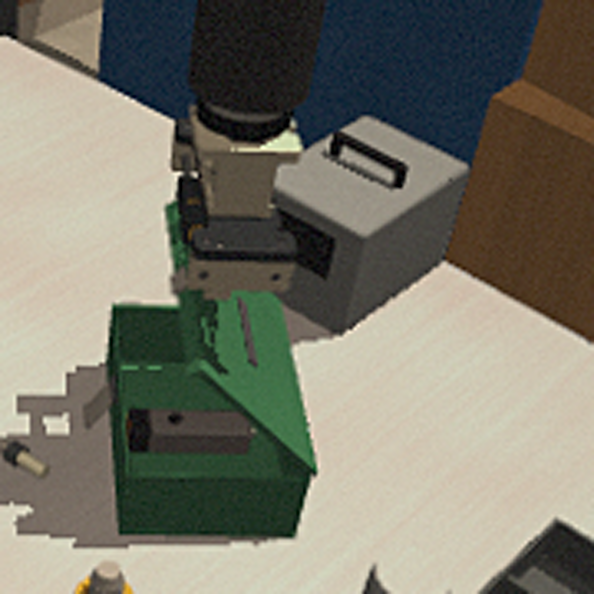

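```bash
python3 -m handwheel '[[-0.72,-0.74,-1,0],[-0.72,-0.74,-1.04,0],[-0.58,-0.6,-1.2,0],[-0.58,-0.6,-1.2,0],[0,0,0,0]]'
python3 -m handwheel '[[-0.41,-0.42,-1.3,0],[-0.41,-0.42,-1.3,0],[-0.23,-0.23,-0.9,0],[-0.2,-0.2,-0.8,0],[0,0,0,0]]'
python3 -m handwheel '[[0,0,-0.4,0],[0,0,-0.4,0],[0,0,-0.2,0],[0,0,0,0]]'
```

```text
t: 39.3
eef_pos: [0.4446, 0.2733, 0.3154]
ee_rot: [-3.142, -0.002, -2.348]
force: [-0.6, -0.6, 0.5]
width: 0.0006
t: 39.8
eef_pos: [0.4322, 0.2606, 0.2725]
ee_rot: [-3.141, -0.002, -2.348]
force: [-0.1, -1.3, 0.8]
width: 0.0008
t: 40.2
eef_pos: [0.4323, 0.2608, 0.263]
ee_rot: [3.142, -0.0, -2.348]
force: [-0.3, 0.1, -0.4]
width: 0.0004
```

```bash
python3 -m handwheel '[[0,0,-0.15,0],[0,0,0,0]]'
python3 -m handwheel '[[0,0,-0.15,0],[0,0,0,0],[0,0,0,0]]'
python3 -m handwheel '[[0,0,-0.1,0],[0,0,0,0],[0,0,0,0]]'
python3 - <<'E'
from h import *
f=grab('scene')
b=cv2.cvtColor(f['image'],cv2.COLOR_RGB2BGR)[0:180,270:450]; cv2.imwrite('pics/s16.png',cv2.resize(b,None,fx=3.3,fy=3.3,interpolation=cv2.INTER_CUBIC))
E
```

```text
t: 40.4
eef_pos: [0.4323, 0.2608, 0.2619]
ee_rot: [-3.142, 0.0, -2.348]
force: [0.0, 0.3, 0.5]
width: 0.0006
t: 40.7
eef_pos: [0.4323, 0.2608, 0.2617]
ee_rot: [-3.141, 0.001, -2.347]
force: [-5.3, -2.1, 15.9]
width: 0.0005
t: 41.0
eef_pos: [0.4323, 0.2608, 0.2616]
ee_rot: [-3.141, 0.001, -2.347]
force: [-9.5, -3.4, 26.0]
width: 0.0004
```

View pics/s16.png

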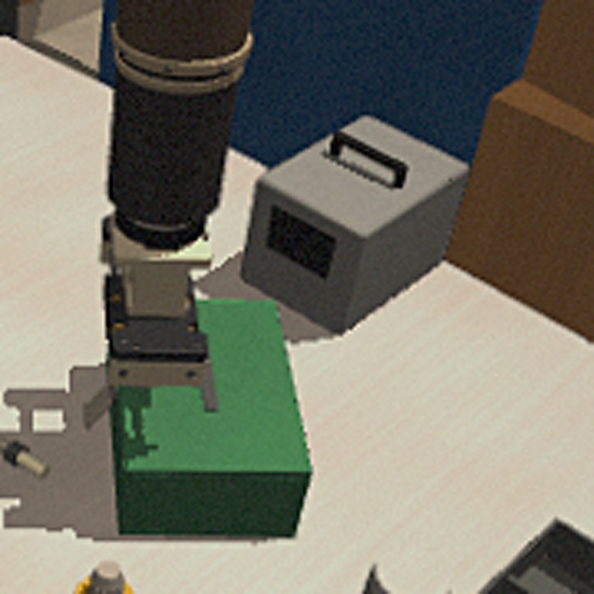

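```bash
python3 -m handwheel '[[0,0,1,0],[0,0,3,0],[0,0,3,0],[0,0,0,0],[0,0,0,0]]'
python3 - <<'E'
from h import *
f=grab('wrist','w17'); P=cloud(f);X,Y,Z=P[...,0],P[...,1],P[...,2]
c=np.array([.473,.3025]); e=np.array([.698,.716]); n=np.array([-.716,.698])
a=(X-c[0])*e[0]+(Y-c[1])*e[1]; b=(X-c[0])*n[0]+(Y-c[1])*n[1]
k=(a<-.084)&(a>-.2)&(abs(b)<.12)&(Z>.006)&(Z<.07)
cc=cv2.connectedComponentsWithStats(k.astype(np.uint8))
for i in range(1,cc[0]):
    if cc[2][i,4]>40:
        m=cc[1]==i; print(cc[2][i],'a',a[m].min().round(4),a[m].max().round(4),'b',b[m].min().round(4),b[m].max().round(4),'z',Z[m].min().round(4),Z[m].max().round(4),'xy',X[m].mean(),Y[m].mean())
k=(Z>.07)&(Z<.1)&(a>-.12)&(a<.1)&(abs(b)<.14); print('lid z',np.nanpercentile(Z[k],[5,50,95]),a[k].min(),b[k].min(),b[k].max())
for lo in np.arange(-.08,.06,.02):
    m=k&(a>lo)&(a<lo+.02); print(round(lo,2),m.sum(),np.nanmedian(Z[m]) if m.any() else None)
st=arm.get_state(); print(st['eef_pos'],st['force'])
E
```

```text
t: 41.55
eef_pos: [0.4323, 0.2608, 0.3299]
ee_rot: [3.141, 0.002, -2.348]
force: [-1.0, -0.9, -0.3]
width: 0.0005
[ 190   24   59   67 1329] a -0.193 -0.1396 b -0.0541 -0.0032 z 0.0101 0.023 xy 0.37650537425189473 0.16381677291197327
[ 233  128   45   38 1398] a -0.1085 -0.0841 b -0.0148 0.0187 z 0.0338 0.07 xy 0.40497665860579635 0.2356117876625162
lid z [0.08062834 0.08348512 0.08459414] -0.08467267668009403 -0.11797630263699552 0.12273929741099618
-0.08 8573 0.08344284783563359
-0.06 7777 0.08358870450158618
-0.04 3613 0.0836137223329248
-0.02 716 0.08357635570345281
0.0 0 None
0.02 220 0.08371184591376277
0.04 442 0.08364812456477166
0.06 10 0.083096913763864
[0.43207535 0.2605787  0.32905933] [-0.12664834 -0.4850798  -0.19157728]
```

View pics/w17.png

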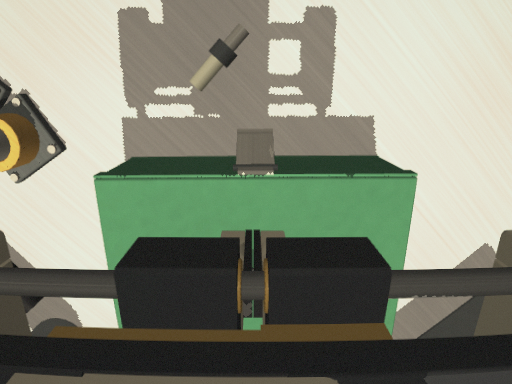

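```bash
python3 -m handwheel '[[-2,-1.7,0,0],[-2,-1.7,0,0],[-2.1,-1.7,0,0],[0,0,-3,0],[0,0,-3,0],[0,0,0,0],[0,0,0,0]]'
python3 - <<'E'
from h import *
f=grab('scene')
b=cv2.cvtColor(f['image'],cv2.COLOR_RGB2BGR)[30:180,220:400]; cv2.imwrite('pics/s18.png',cv2.resize(b,None,fx=3.5,fy=3.5,interpolation=cv2.INTER_CUBIC))
grab('wrist','w18')
E
```

```text
t: 42.3
eef_pos: [0.3713, 0.2097, 0.2689]
ee_rot: [-3.141, -0.003, -2.348]
force: [0.8, 0.5, 1.0]
width: 0.0006
```

View pics/s18.png

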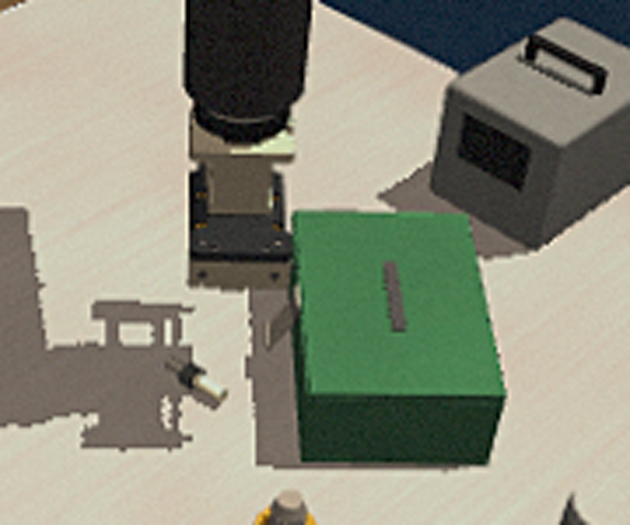

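View pics/w18.png

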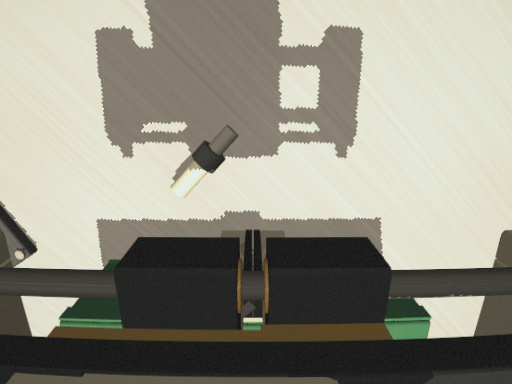

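```bash
python3 -m handwheel '[[0,0,-2,0],[0,0,-2,0],[0,0,-1.2,0],[0,0,-0.4,0],[0,0,0,0]]'
python3 -m handwheel '[[0.5,0.51,0,0],[0.5,0.51,0,0],[0.5,0.51,0,0],[0,0,0,0]]'
python3 -m handwheel '[[0.35,0.36,-0.1,0],[0.35,0.36,-0.1,0],[0,0,0,0]]'
```

```text
t: 42.9
eef_pos: [0.3716, 0.2101, 0.2136]
ee_rot: [-3.142, 0.0, -2.348]
force: [-0.3, -0.0, -0.1]
width: 0.0005
t: 43.3
eef_pos: [0.3872, 0.2261, 0.2136]
ee_rot: [-3.142, 0.001, -2.348]
force: [-0.0, 0.3, -0.1]
width: 0.0005
t: 43.6
eef_pos: [0.3936, 0.2326, 0.2111]
ee_rot: [-3.141, -0.0, -2.348]
force: [0.7, -0.5, 0.2]
width: 0.0007
```

```bash
python3 -m handwheel '[[0.2,0.2,-0.1,0],[0.15,0.15,0,0],[0,0,0,0]]'
python3 -m handwheel '[[0.15,0.15,0,0],[0.15,0.15,0,0],[0,0,0,0]]'
```

```text
t: 43.9
eef_pos: [0.3969, 0.2358, 0.2102]
ee_rot: [-3.142, -0.0, -2.348]
force: [-0.1, -0.4, -0.7]
width: 0.0006
t: 44.2
eef_pos: [0.4, 0.239, 0.2103]
ee_rot: [-3.142, 0.0, -2.348]
force: [-0.9, -0.5, -0.3]
width: 0.0001
```

```bash
python3 -m handwheel '[[0.1,0.1,0,0],[0.1,0.1,0,0],[0,0,0,0]]'
python3 -m handwheel '[[0.1,0.1,0,0],[0,0,0,0],[0,0,0,0]]'
python3 -m handwheel '[[0.1,0.1,0,0],[0,0,0,0],[0,0,0,0]]'
```

```text
t: 44.5
eef_pos: [0.4013, 0.2401, 0.21]
ee_rot: [-3.142, -0.002, -2.348]
force: [-4.6, -1.9, 2.2]
width: 0.0003
t: 44.8
eef_pos: [0.4016, 0.2404, 0.2099]
ee_rot: [-3.141, -0.004, -2.349]
force: [-7.8, -4.6, 5.5]
width: 0.0004
t: 45.1
eef_pos: [0.402, 0.2406, 0.2096]
ee_rot: [-3.141, -0.007, -2.349]
force: [-10.5, -7.5, 9.1]
width: 0.0004
```

Force builds against a hard stop; back off and look.

```bash
python3 -m handwheel '[[-0.6,-0.62,0,0],[-1,-1,0,0],[-1.5,-1.5,0,0],[0,0,2,0],[0,0,3,0],[0,0,4,0],[0,0,5,0],[0,0,5,0],[0,0,0,0],[0,0,0,0]]'
python3 - <<'E'
from h import *
f=grab('wrist','w19'); 
c=np.array([.473,.3025]); e=np.array([.698,.716]); n=np.array([-.716,.698])
F=f
P=cloud(F);X,Y,Z=P[...,0],P[...,1],P[...,2]
a=(X-c[0])*e[0]+(Y-c[1])*e[1]; b=(X-c[0])*n[0]+(Y-c[1])*n[1]
k=(a<-.0815)&(a>-.13)&(abs(b)<.022)&(Z>.02)&(Z<.072)
print(k.sum(), a[k].min() if k.any() else None, Z[k].min() if k.any() else None)
st=arm.get_state(); print(st['eef_pos'],st['force'])
g=grab('scene')
b_=cv2.cvtColor(g['image'],cv2.COLOR_RGB2BGR)[30:250,220:400]; cv2.imwrite('pics/s19.png',cv2.resize(b_,None,fx=2.7,fy=2.7,interpolation=cv2.INTER_CUBIC))
E
```

```text
t: 46.1
eef_pos: [0.3724, 0.2113, 0.4016]
ee_rot: [3.141, 0.004, -2.348]
force: [-0.4, 0.1, -2.3]
width: 0.0005
528 -0.08753318381413772 0.023080533243467476
[0.3722401  0.21102671 0.40021886] [ 0.10962724 -0.0738957   0.13678659]
```

View pics/w19.png

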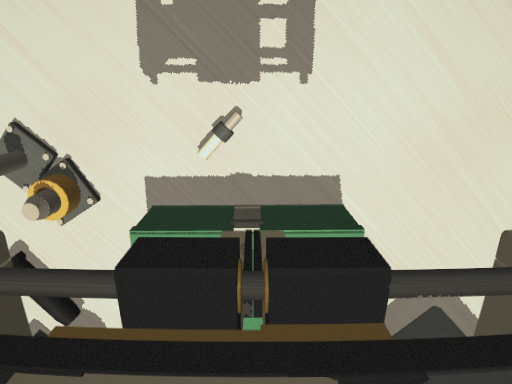

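View pics/s19.png

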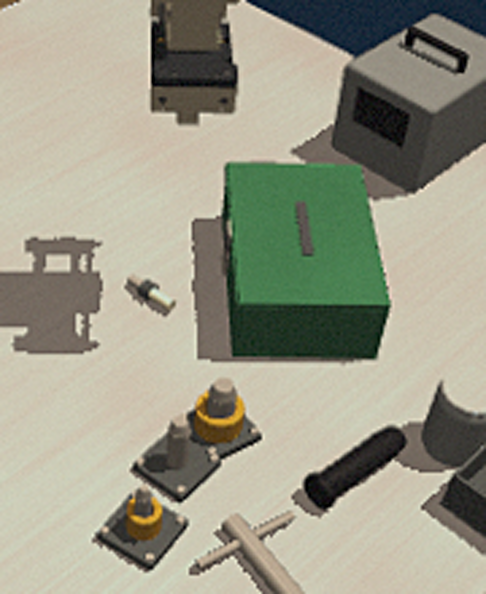

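```bash
python3 - <<'E'
from h import *
F=grab('scene'); P=cloud(F); X,Y,Z=P[...,0],P[...,1],P[...,2]; hsv=cv2.cvtColor(F['image'],cv2.COLOR_RGB2HSV)
br=(hsv[...,1]>110)&(hsv[...,0]>14)&(hsv[...,0]<26)
for n,(x,y) in dict(s=(.602,-.0692),l=(.5665,.0745)).items():
    m=br&(abs(X-x)<.04)&(abs(Y-y)<.04)&(Z>.036)&(Z<.055); print(n,m.sum(),np.nanpercentile(Z[m],[50,95]))
gr=(hsv[...,0]>50)&(hsv[...,0]<85)&(hsv[...,1]>80)&(Z>.076); print('lid z',np.nanpercentile(Z[gr],[1,50,99]))
print(arm.job_done())
E
```

```text
s 77 [0.04113559 0.04370303]
l 104 [0.0411812  0.04404607]
lid z [0.07754865 0.0822052  0.33313956]
the job is handed in; nothing more can be done
None
```

The job is handed in, at about 46 s of the 210 s allowed; no verdict was reported.

- **Sleeves:** only the thin and thick bronze sleeves were on the cart. Both are home on their own shafts, and the middle shaft stays bare. At the last check their tops stood about 41–42 mm above the cart, where 42 mm is fully seated.
- **Booking:** the scanner was held about 10 cm in front of the job tag for roughly 2.7 s. It was centred on the label and level with it.
- **Toolbox:** the scanner was laid in the box. The lid was then shut, its top measuring level at 83.5 mm. Last, the clasp was pushed in until it met a hard stop, with its outer face about 7 mm in front of the box. The arm then backed away, clear of everything.

**Checks that disagreed or went unchecked:**
- The top and scene cameras put the shaft positions about 3–5 mm away from where the wrist camera did. I used the wrist readings, and both sleeves went on with no side force to speak of.
- In the final lid check, a few green-masked pixels read 0.33 m high. I took these to be outside the lid, because the median was 82 mm and the picture showed the lid shut.
- I did not measure how far the other things on the cart had moved; they look unmoved in the pictures.

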